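# Trial layout of amplifier parts on a blank chassis

### The arm

A 6-joint arm with a two-finger parallel gripper is mounted at the origin on the work surface. World frame = base frame: x ahead of the robot, y to its left, z up, the work surface at z = 0. Lengths are in mm, angles in rad, forces in N, time in s.
With the tool pointing down it reaches from about 350 to 975 mm from the base axis. Payload 7.1 kg.
Tool frame: the origin (TCP) lies between the finger pads; the fingertips stand 14 mm ahead of it and the grasp point (between the pads) lies 5 mm behind it; z points along the fingers, y is the direction in which the jaws open and shut (so a half turn about z gives the same grasp; the last joint's range is limited). The gripper opens to 88 mm and grips with 3 to 60 N. Pads are 20 mm wide; open, the fingers measure 115 mm over their backs; the gripper's body (75 mm by 178 mm) begins 61 mm behind the grasp point.
Start: joints at [-1.181, 0.423, 1.63, -0, 1.089, -0.019], TCP at [248.458, -573.475, 236.675] pointing down, gripper open.
Joint ranges: [-3, 3], [-0.9, 2.11], [0.09, 2.58], [-1.31, 4.45], [0.11, 2.69], [-2.54, 2.54]. Speed limits (rad/s): [2.39, 2.39, 3.01, 3.14, 3.14, 3.14].

### API

Orientations are given as a rotation vector (axis times angle).
In Python, from workcell import get_obs, get_image, calibration, close_job, regions_of, place_of gives the robot as it stands.
- The arm moves only by the tool move_arm, never from a script. Its argument "deltas" is a list of rows, each a list of 5 numbers: the closure in counts, from 0 (fully open) to 255 (shut), then the shift along the tool's x, y, z in m, then the turn about the tool's z in rad. In form: [[grip, x, y, z, roll], ...]. A call has 1 to 5 rows; each row is the pose to reach, as a shift and turn from the pose commanded when the call began, along the tool's axes at that moment; what a row does not reach only later rows make up. A row lasts 1/12 s, in which the tool goes at most 41.7 mm and 7.16 degrees, less where a joint would pass 70% of its speed; a pose out of reach is approached as far as the arm can. A call with a gripper value outside its range is refused whole. The fingers move at their own pace and stop on an object; the grip force is fixed at half the most. Time passes only in rows, so rows that repeat a pose let the fingers close. It gives the time, the measured TCP pose, the force and the opening at its end, in the units of the state.
- get_obs(): the state, without advancing time (a new reading comes with each control period).
- get_image(name): name is "scene" or "top"; returns the picture (480x640x3 uint8, blue, green, red); there is no depth.
- calibration(name): a dict with "intrinsics" (3x3 intrinsics, pixels), "world_to_cam" (4x4, takes a point from world to camera coordinates). Camera axes: x right, y down, z forward; pixel columns grow to the right and rows downward; lengths in mm; the calibration is good to about 2 mm. A picture is of the moment at which its call begins. calibration takes no time and is no camera call.
- close_job(): hands the job in, once; it reports no verdict.
Trained networks look in the newest picture that a camera, given by its name, has taken for a name from the list of things; names that differ only in an ending like _2 or _b are one class to them, and where a whole thing is asked for, a point or a joint stands for the part that bears it (a point fixed in the world has none). Each returns a list of dicts, best first, with "conf" (0 to 1); they miss things now and then, are a little off and sometimes report something else, mostly with a low value. They report only what shows in the picture. A call takes as long as a camera call. They do not tell look-alikes from the thing itself.
- regions_of(camera, name): "region" (480x640 bool, what is visible of it).
- place_of(camera, name): "location" ([x, y, z] in mm, in world coordinates, good to about 4 mm: a listed point, or the origin of a listed thing).
The state is a dict: "t": time; "qpos": joint angles; "qvel": joint speeds; "joint_torque": joint torques, N m; "ee_pos": TCP position; "orientation": TCP orientation; "ft_force": force on the tool from outside, world axes, zero at the start; "moment": the same for the moment, N m; "width": finger opening in mm.
Only numpy, scipy, OpenCV 4.12 (cv2) and the standard library are available. Lean on these libraries where they do the work, as an engineer would, in place of code of your own. Each camera call takes 0.05 s, during which the arm holds its last target.

### The job

Try out the parts layout for a new tube amplifier on the blank aluminium chassis (its wooden front strip with the gold knobs faces the robot; behind means towards the far edge), standing each part upright in this order: the transformer centred on the pencil line straight behind the black socket, then the choke centred on the line straight behind the white socket, both with their long side along the line; then the blue capacitor on the line half-way between those two; then the bronze cover squarely on top of the transformer. Last, because it is glass, stand the tube with the black base in the middle of the white socket's flat top; do not knock over or shift the spare tube with the red base, and let go of everything.

Things in the scene. Friction and masses are not known exactly. Their poses are not given: they have to be found in the camera images.
- chassis: Blank aluminium chassis, a flat block 220 mm deep (its x) by 290 mm wide (its y) and 30 mm high, fixed to the table, turned up to 0.2 rad. Origin at the centre of its underside, on the table; x points to its far edge, away from the robot (behind), y to the left, z up. A dark wooden strip with four gold knobs is its front (-x) side. A thin dark pencil line runs across its whole top along y at x = +50 mm.
- white_socket: White ceramic tube socket, a flat-topped disc of 60 mm diameter and 10 mm high with small dark dots in the middle, no real holes, fixed on the front half of the chassis's top, left or right. Origin at the centre of its underside (on the chassis's top, 30 mm over the table), axes parallel to those of the chassis. Centres of the two sockets are 150 to 180 mm apart and lie 100 to 110 mm in front of the pencil line.
- black_socket: Black tube socket with small gold dots, otherwise the same as the white one: flat-topped disc 60 mm in diameter, 10 mm high, fixed on the chassis on the other side. Origin at the centre of its underside, axes parallel to those of the chassis.
- transformer_center (a point): Centre (half-way up) of the loose transformer, a flat-topped block 54 mm (x) by 66 mm (y, its long side) and 50 mm high (z): black ends and foot, a bright steel band round its middle and a red top. About 0.7 kg, standing upright on the table.
- choke_center (a point): Centre (half-way up) of the loose choke, a smaller block 40 mm (x) by 52 mm (y, its long side) and 44 mm high (z), bright steel at both ends of its long side with a yellow winding between. About 0.35 kg, standing upright on the table.
- capacitor_center (a point): Centre (half-way up) of the loose capacitor, a blue upright cylinder of 36 mm diameter and 70 mm height with a silver top and a white stripe, z up. About 0.1 kg.
- cover_center (a point): Centre (half-way up) of the loose cover, a solid bronze-brown block 54 mm (x) by 66 mm (y, its long side, as the transformer's) and 28 mm high (z), with four dark slots painted on its top; flat underside. About 0.15 kg, lying flat on the table.
- tube_center (a point): Centre (half-way up) of the loose glass tube with the black base, standing upright: base 38 mm diameter and 24 mm high, above it clear glass (grey metal inside), straight and 31 mm in diameter up to 72 mm, domed to its full height of 86 mm; z up, flat underside without pins. 70 g.
- spare_tube_center (a point): Centre (half-way up) of the loose spare tube, the same as the other but with a red base, standing among the parts: to be left where it is.
Mind the look-alikes: they are no part of the job. Leave any green look-alike of the part that bears cover_center alone.

How it is judged:
By the outcome, as a careful person would: the job done as asked, in the order asked, and still so for the second after the job is handed in, with the robot touching nothing.
It also fails if it takes over 144 s, if anything falls off the work surface, if the arm or the gripper's body presses on something with over 40 N, if the wrist force passes 120 N, or if a joint passes its speed limit or range.

## Working session

There is one attempt and no reset: what is moved stays moved. The work goes in short steps, Python scripts to look and compute and a tool call to move; the robot and the scene stay as the last step left them, time stands still between calls to the robot, and variables do not carry over. Pictures are saved under pics/ and viewed, and the job is handed in when it is done.

Besides the shell and the picture viewer there is one more tool, called as name([rows], argument=value, ...), one row to a line, values as JSON. move_arm: Moves the arm, as the interface text tells. Its arguments: {"type":"object","properties":{"deltas":{"type":"array","items":{"type":"array","items":{"type":"number"}}}},"required":["deltas"]}

```bash
ls; mkdir -p pics; python3 - <<'E'
from workcell import *
import cv2, numpy as np
o=get_obs(); print(o)
for n in("scene","top"):
    im=get_image(n); cv2.imwrite(f"pics/{n}0.png",im); c=calibration(n); print(n,c)
E
```

```text
pics
{'t': 0.0, 'qpos': array([-1.18101195e+00,  4.23824527e-01,  1.63069495e+00, -2.38382027e-05,
        1.08861664e+00, -1.89980187e-02]), 'qvel': array([-0.00088455, -0.00143265, -0.00120378,  0.00130225, -0.00027525,
       -0.00103634]), 'joint_torque': array([-1.85556373e-04, -5.44625938e+01, -2.73666161e+01,  6.44758064e-02,
        2.27202749e-02, -1.06764198e-04]), 'ee_pos': array([ 248.24467334, -572.99118744,  235.90993097]), 'orientation': array([-3.07471438e+00, -6.37362314e-01,  4.79272452e-04]), 'ft_force': array([0.35122337, 0.12921561, 0.22386727]), 'moment': array([-0.04084261,  0.00909551, -0.00149316]), 'width': 87.5521362772569}
scene {'intrinsics': array([[616.88479757,   0.        , 320.85633141],
       [  0.        , 616.88479757, 234.42729827],
       [  0.        ,   0.        ,   1.        ]]), 'world_to_cam': array([[-8.17461024e-01,  5.75822361e-01,  1.36412029e-02,
         3.42187329e+02],
       [ 4.80846769e-01,  6.95284857e-01, -5.34195986e-01,
        -1.64717829e+02],
       [-3.17086516e-01, -4.30125070e-01, -8.45250593e-01,
         1.46136296e+03],
       [ 0.00000000e+00,  0.00000000e+00,  0.00000000e+00,
         1.00000000e+00]])}
top {'intrinsics': array([[535.80589892,   0.        , 318.7691051 ],
       [  0.        , 535.80589892, 242.8226372 ],
       [  0.        ,   0.        ,   1.        ]]), 'world_to_cam': array([[-1.75350159e-04, -9.99818230e-01,  1.90650512e-02,
        -1.93628185e+01],
       [-9.96188010e-01, -1.48843215e-03, -8.72194520e-02,
         4.56293301e+02],
       [ 8.72319752e-02, -1.90076694e-02, -9.96006672e-01,
         1.11040988e+03],
       [ 0.00000000e+00,  0.00000000e+00,  0.00000000e+00,
         1.00000000e+00]])}
```

View pics/scene0.png

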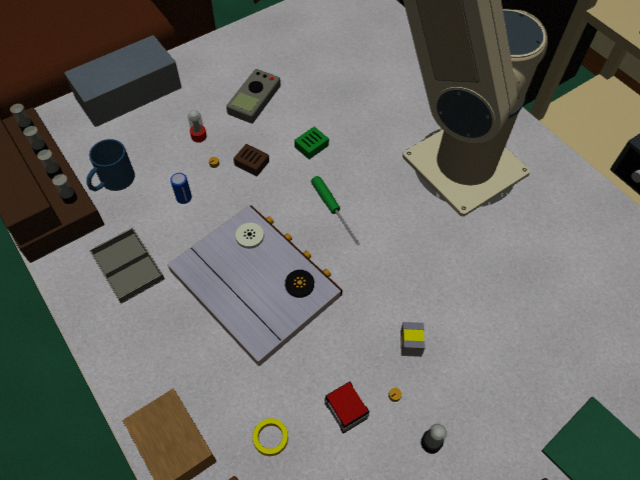

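View pics/top0.png

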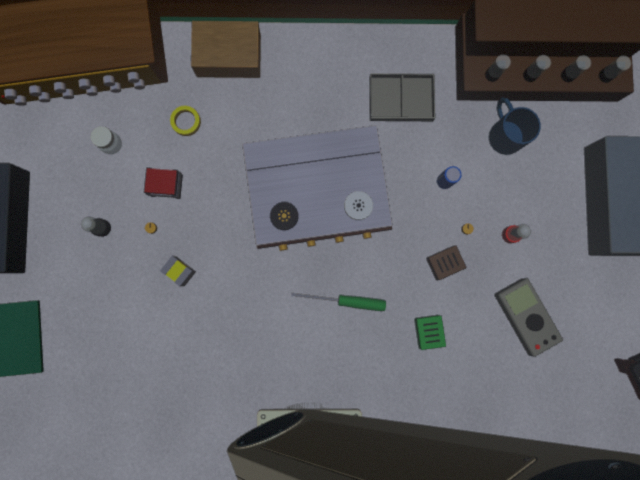

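```bash
python3 - <<'E'
from workcell import *
import numpy as np
for n in("scene","top"):
    for k in "chassis white_socket black_socket transformer_center choke_center capacitor_center cover_center tube_center spare_tube_center".split():
        print(n,k,[(round(d['conf'],2),np.round(d['location'],1).tolist()) for d in place_of(n,k)][:4])
print(get_obs()['t'])
E
```

```text
scene chassis [(0.95, [582.0, -14.5, -1.9]), (0.18, [413.8, -288.9, 12.1])]
scene white_socket [(0.95, [532.7, -98.9, 30.4])]
scene black_socket [(0.82, [510.3, 56.5, 30.8]), (0.48, [593.7, -292.3, 33.0])]
scene transformer_center [(0.83, [581.4, 310.3, 27.0])]
scene choke_center [(0.96, [393.5, 271.7, 21.2]), (0.27, [508.3, 54.6, 27.7])]
scene capacitor_center [(0.9, [593.3, -291.7, 32.4])]
scene cover_center [(0.7, [268.9, -253.2, 12.2]), (0.59, [415.4, -293.9, 16.5]), (0.21, [580.3, -10.7, -1.0])]
scene tube_center [(0.71, [487.7, 445.1, 43.5])]
scene spare_tube_center [(0.86, [475.3, -430.8, 45.8])]
top chassis [(0.63, [578.2, -15.2, 2.0])]
top white_socket [(0.59, [530.0, -104.2, 31.2])]
top black_socket [(0.75, [510.2, 53.1, 31.9])]
top transformer_center [(0.94, [580.3, 309.8, 23.4])]
top choke_center [(0.93, [396.4, 271.5, 19.3])]
top capacitor_center [(0.84, [591.7, -288.1, 32.2])]
top cover_center [(0.96, [412.3, -289.1, 18.8]), (0.8, [265.6, -253.1, 12.5])]
top tube_center [(0.8, [488.7, 443.3, 43.4]), (0.55, [410.7, -288.6, 15.3])]
top spare_tube_center [(0.98, [478.5, -433.1, 41.3])]
1.0
```

The pictures show the chassis with its front strip towards the robot. In the top view the white socket is at (359,206) and the black one at (284,216). The transformer is at (162,182), the choke at (177,270), the black-base tube at (95,227), the capacitor at (452,176), the bronze cover at (446,262) with its green look-alike at (431,332), and the spare tube at (517,233). Next I'll refine the poses by fitting silhouettes.

```bash
cat > fit.py <<'E'
import numpy as np, cv2
from scipy.optimize import minimize
from workcell import *
CAL={n:calibration(n) for n in("scene","top")}
def proj(n,P):
    c=CAL[n]; P=np.atleast_2d(P); q=P@c['world_to_cam'][:3,:3].T+c['world_to_cam'][:3,3]
    q=q@c['intrinsics'].T; return q[:,:2]/q[:,2:]
def box(dx,dy,dz): return np.array([[sx*dx/2,sy*dy/2,z] for sx in(-1,1) for sy in(-1,1) for z in(0,dz)])
def rings(rs):
    t=np.linspace(0,2*np.pi,40,endpoint=False); return np.vstack([np.c_[r*np.cos(t),r*np.sin(t),0*t+z] for r,z in rs])
MODEL=dict(transformer_center=box(54,66,50),choke_center=box(40,52,44),cover_center=box(54,66,28),
 chassis=box(220,290,30),capacitor_center=rings([(18,0),(18,70)]),
 white_socket=rings([(30,0),(30,10)]),black_socket=rings([(30,0),(30,10)]),
 tube_center=rings([(19,0),(19,24),(15.5,72),(13,79),(8,84.5),(3,86)]))
MODEL['spare_tube_center']=MODEL['tube_center']
def place(m,x,y,a,z=0):
    c,s=np.cos(a),np.sin(a); return m@np.array([[c,-s,0],[s,c,0],[0,0,1]]).T+[x,y,z]
def sil(n,P,S=4,off=(0,0),shape=None):
    p=proj(n,P)-off; h=cv2.convexHull(p.astype(np.float32))
    im=np.zeros((shape[0]*S,shape[1]*S),np.uint8)
    q=((h+0.5)*S-0.5)*16
    cv2.fillPoly(im,[np.round(q).astype(np.int32)],1,cv2.LINE_8,4)
    return cv2.resize(im.astype(np.float32),shape[::-1],interpolation=cv2.INTER_AREA)
def fit(name,masks,x0,z=0,yaw=True):
    m=MODEL[name]; data=[]
    for n,M in masks.items():
        p=proj(n,place(m,*x0,z)); lo=np.floor(p.min(0)-12).astype(int).clip(0); hi=np.ceil(p.max(0)+12).astype(int)
        data.append((n,lo,M[lo[1]:hi[1],lo[0]:hi[0]].astype(np.float32)))
    def cost(v):
        a=v[2]/30 if yaw else x0[2]
        return sum(np.abs(sil(n,place(m,v[0],v[1],a,z),4,lo,M.shape)-M).sum()/M.sum() for n,lo,M in data)
    best=None
    for a0 in (np.linspace(-1.5,1.5,9) if yaw is True else [x0[2]]):
        v0=np.array([x0[0],x0[1],a0*30]) if yaw else np.array(x0[:2])
        sim=np.vstack([v0]+[v0+6*e for e in np.eye(len(v0))])
        r=minimize(cost,v0,method='Nelder-Mead',options=dict(initial_simplex=sim,xatol=.05,fatol=1e-5,maxiter=400))
        if best is None or r.fun<best.fun: best=r
    return best
def pick(n,k,near):
    c=[d for d in regions_of(n,k)]
    u=proj(n,near)[0]; best=None
    for d in c:
        M=d['region']; 
        if M.sum()<20: continue
        ys,xs=np.nonzero(M); e=np.hypot(xs.mean()-u[0],ys.mean()-u[1])
        if e<25 and (best is None or d['conf']>best[0]): best=(d['conf'],M)
    return best
E
cat > a.py <<'E'
from fit import *
N=dict(chassis=(580,-15,15),white_socket=(531,-102,35),black_socket=(510,55,35),transformer_center=(581,310,25),choke_center=(395,271.5,22),
 capacitor_center=(592,-290,35),cover_center=(412,-290,14),tube_center=(488,444,43),spare_tube_center=(477,-432,43))
import pickle
for n in CAL: get_image(n)
ms={}
ims={n:get_image(n) for n in CAL}
for k,p in N.items():
    for n in CAL:
        b=pick(n,k,p)
        if b is None: print(n,k,'none'); continue
        ms.setdefault(k,{})[n]=b[1]
    z=30 if 'socket' in k else 0
    yaw=k in('chassis','transformer_center','choke_center','cover_center')
    for sel in (['scene'],['top'],['scene','top']):
        mm={n:M for n,M in ms.get(k,{}).items() if n in sel}
        if len(mm)<len(sel): continue
        if k=='chassis': x0=(p[0],p[1],0.12)
        else: x0=(p[0],p[1],0)
        r=fit(k,mm,x0,z,('loc' if k=='chassis' else True) if yaw else False)
        v=r.x.copy(); 
        if yaw: v[2]/=30
        print(k,sel,np.round(v,3),round(r.fun,3))
pickle.dump(ms,open('ms.pkl','wb')); print(get_obs()['t'])
E
python3 a.py
```

```text
chassis ['scene'] [ 5.77543e+02 -1.67940e+01  1.42000e-01] 0.123
chassis ['top'] [ 5.77425e+02 -1.43050e+01  1.43000e-01] 0.131
chassis ['scene', 'top'] [ 5.77586e+02 -1.53380e+01  1.51000e-01] 0.26
white_socket ['scene'] [ 534.456 -102.43 ] 0.09
white_socket ['top'] [ 534.57  -100.163] 0.051
white_socket ['scene', 'top'] [ 534.953 -100.743] 0.162
black_socket ['scene'] [509.829  52.424] 0.046
black_socket ['top'] [512.468  55.624] 0.064
black_socket ['scene', 'top'] [511.171  53.856] 0.198
transformer_center ['scene'] [ 5.80139e+02  3.06921e+02 -1.39000e-01] 0.142
transformer_center ['top'] [ 5.82573e+02  3.11338e+02 -7.70000e-02] 0.144
transformer_center ['scene', 'top'] [ 5.80790e+02  3.08749e+02 -9.80000e-02] 0.297
choke_center ['scene'] [395.938 273.535  -0.654] 0.051
choke_center ['top'] [397.994 275.885  -0.641] 0.052
choke_center ['scene', 'top'] [397.594 275.001  -0.653] 0.156
capacitor_center ['scene'] [ 594.207 -293.951] 0.061
capacitor_center ['top'] [ 594.901 -291.457] 0.074
capacitor_center ['scene', 'top'] [ 594.66 -291.9 ] 0.16
cover_center ['scene'] [ 414.938 -290.477    0.447] 0.052
cover_center ['top'] [ 4.16384e+02 -2.88234e+02  4.10000e-01] 0.066
cover_center ['scene', 'top'] [ 416.057 -289.039    0.428] 0.152
tube_center ['scene'] [486.796 441.757] 0.066
tube_center ['top'] [490.777 444.001] 0.103
tube_center ['scene', 'top'] [488.892 442.858] 0.277
spare_tube_center ['scene'] [ 476.25  -435.375] 0.15
spare_tube_center ['top'] [ 477.543 -432.997] 0.1
spare_tube_center ['scene', 'top'] [ 476.934 -432.982] 0.263
2.1
```

```bash
cat > b.py <<'E'
from fit import *
import pickle
ms=pickle.load(open('ms.pkl','rb'))
im={n:cv2.imread(f'pics/{n}0.png') for n in CAL}
def crop(n,u,w,h,S,cont=[]):
    x0,y0=int(u[0]-w/2),int(u[1]-h/2)
    A=np.float32([[S,0,-x0*S],[0,S,-y0*S]])
    o=cv2.warpAffine(im[n],A,(w*S,h*S),flags=cv2.INTER_NEAREST)
    for P,c in cont:
        q=(proj(n,P)+.5-[x0,y0])*S; cv2.polylines(o,[np.int32(cv2.convexHull(q.astype(np.float32)))],True,c,1)
    return o
m=MODEL
rows=[]
for n in CAL:
    t=place(m['transformer_center'],580.8,308.7,-.098); c=place(m['chassis'],577.6,-15.3,.151)
    a=crop(n,proj(n,[580,310,25])[0],60,60,6,[(t,(0,255,0))])
    b=crop(n,proj(n,[580,-15,15])[0],200,180,2,[(c,(0,255,0))])
    mk=np.repeat((ms['transformer_center'][n]*255).astype(np.uint8)[:,:,None],3,2); 
    b=cv2.resize(b,(400,360)); rows.append(np.hstack([a,b]))
o=np.vstack(rows); o=cv2.resize(o,None,fx=.8,fy=.8); cv2.imwrite('pics/ov1.png',o); print(o.shape)
for n in CAL:
    for k in('transformer_center','chassis'): 
        M=ms[k][n]; ys,xs=np.nonzero(M); print(n,k,xs.min(),xs.max(),ys.min(),ys.max(),M.sum())
E
python3 b.py
```

```text
(576, 608, 3)
scene transformer_center 325 367 382 431 1272
scene chassis 168 341 206 365 13460
top transformer_center 144 181 167 197 973
top chassis 242 391 126 249 13443
```

View pics/ov1.png

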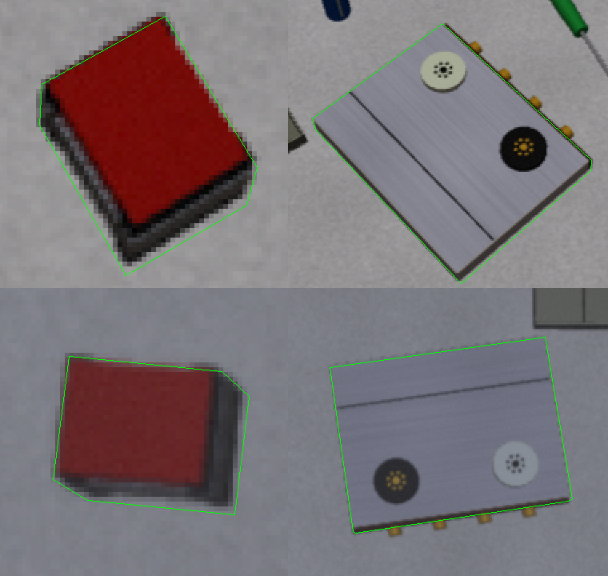

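```bash
cat > c.py <<'E'
from fit import *
im={n:cv2.imread(f'pics/{n}0.png') for n in CAL}
# red top fit
masks={}
for n in CAL:
    h=cv2.cvtColor(im[n],cv2.COLOR_BGR2HSV); M=((h[...,0]<8)|(h[...,0]>172))&(h[...,1]>120)&(h[...,2]>60)
    u=proj(n,[580,310,50])[0].astype(int); K=np.zeros_like(M); K[u[1]-35:u[1]+35,u[0]-35:u[0]+35]=1; M&=K
    l,lab,st,_=cv2.connectedComponentsWithStats(M.astype(np.uint8)); j=1+np.argmax(st[1:,4]); masks[n]=lab==j; print(n,st[j])
def run(sel):
    best=None
    for a0 in(-.3,-.1,.1):
        def cost(v):
            s=0
            for n in sel:
                M=masks[n]; p=proj(n,[580,310,50])[0].astype(int)-40; m=M[p[1]:p[1]+80,p[0]:p[0]+80].astype(np.float32)
                s+=np.abs(sil(n,place(box(v[3],v[4],0),v[0],v[1],v[2]/30,50),4,p,m.shape)-m).sum()/m.sum()
            return s
        v0=np.array([580,310,a0*30,50,62.]); r=minimize(cost,v0,method='Nelder-Mead',options=dict(initial_simplex=np.vstack([v0]+[v0+4*e for e in np.eye(5)]),maxiter=800,xatol=.05))
        if best is None or r.fun<best.fun: best=r
    v=best.x; v[2]/=30; print(sel,np.round(v,3),best.fun)
for s in (['scene'],['top'],['scene','top']): run(s)
# pencil line
def line(n,v):
    g=cv2.cvtColor(im[n],cv2.COLOR_BGR2GRAY).astype(np.float32)
    ys=np.linspace(-130,130,60); offs=np.arange(-8,8.01,.25); c=[]
    for y in ys:
        P=place(np.c_[50+offs,0*offs+y,0*offs+30],*v); p=proj(n,P).astype(np.float32)
        val=cv2.remap(g,p[:,0].reshape(1,-1),p[:,1].reshape(1,-1),cv2.INTER_LINEAR)[0]
        w=np.clip(np.median(val)-val-4,0,None); c.append((w*offs).sum()/w.sum() if w.sum()>0 else np.nan)
    c=np.array(c); ok=np.isfinite(c); f=np.polyfit(ys[ok],c[ok],1); r=c-np.polyval(f,ys); ok&=np.abs(r)<1
    f=np.polyfit(ys[ok],c[ok],1); print(n,'line offset at y=0 %.2f mm, slope %.4f'%(f[1],f[0]),ok.sum())
for n in CAL: line(n,(577.6,-15.3,.151)); line(n,(577.5,-15.3,.143))
E
python3 c.py
```

```text
scene [327 382  41  43 976]
top [145 169  31  25 691]
['scene'] [ 5.79847e+02  3.07817e+02 -7.30000e-02  5.05100e+01  6.14070e+01] 0.033619366586208344
['top'] [ 5.80893e+02  3.08708e+02 -7.00000e-02  4.81940e+01  6.03330e+01] 0.037264835089445114
['scene', 'top'] [ 5.80199e+02  3.08360e+02 -7.30000e-02  4.95520e+01  6.09090e+01] 0.10274732112884521
scene line offset at y=0 0.59 mm, slope 0.0051 60
scene line offset at y=0 0.69 mm, slope -0.0029 60
top line offset at y=0 2.86 mm, slope 0.0066 60
top line offset at y=0 2.97 mm, slope -0.0015 60
```

```bash
cat > d.py <<'E'
import sys,numpy as np
from workcell import get_obs
from scipy.spatial.transform import Rotation as R
o=get_obs(); p=o['ee_pos']; r=R.from_rotvec(o['orientation']).as_matrix(); a=np.arctan2(r[1,0],r[0,0])
print('t %.2f pos %s a %.4f tilt %.4f w %.1f F %s q6 %.2f'%(o['t'],np.round(p,1),a,np.arccos(-r[2,2]),o['width'],np.round(o['ft_force'],1),o['qpos'][5]))
if len(sys.argv)>4:
    x,y,z,b=map(float,sys.argv[1:5]); d=r.T@(np.array([x,y,z])-p)/1000
    print('delta',np.round(d,4),'roll',round(-((b-a+np.pi)%(2*np.pi)-np.pi),4),'rows %.1f'%(np.linalg.norm(d)/.0417))
E
python3 d.py 580.2 308.4 200 1.498
```

```text
t 2.10 pos [ 248.5 -573.5  236.7] a 0.4088 tilt 0.0000 w 87.9 F [-0.3 -0.5 -0.9] q6 -0.02
delta [ 0.655  -0.6773  0.0367] roll -1.0892 rows 22.6
```

move_arm([
  [0, 0.028, -0.029, 0, 0],
  [0, 0.056, -0.058, 0, 0],
  [0, 0.084, -0.087, 0, 0],
  [0, 0.112, -0.116, 0, 0],
  [0, 0.14, -0.145, 0, 0],
])

```text
t: 2.52
ee_pos: [319.5, -383.1, 236.7]
orientation: [3.076, 0.637, 0.0]
ft_force: [0.9, -0.6, -1.1]
width: 87.5
```

```bash
python3 d.py 580.2 308.4 200 1.498
```

```text
t 2.52 pos [ 319.5 -383.1  236.7] a 0.4081 tilt 0.0002 w 87.5 F [ 0.9 -0.6 -1.1] q6 0.26
delta [ 0.5137 -0.5312  0.0367] roll -1.0899 rows 17.7
```

move_arm([
  [0, 0.028, -0.029, 0, 0],
  [0, 0.056, -0.058, 0, 0],
  [0, 0.084, -0.087, 0, 0],
  [0, 0.112, -0.116, 0, 0],
  [0, 0.14, -0.145, 0, 0],
])

```text
t: 2.93
ee_pos: [390.4, -194.3, 237.0]
orientation: [3.076, 0.637, 0.001]
ft_force: [0.9, 0.4, -1.2]
width: 88.0
```

move_arm([
  [0, 0.028, -0.029, 0, 0],
  [0, 0.056, -0.058, 0, 0],
  [0, 0.084, -0.087, 0, 0],
  [0, 0.112, -0.116, 0, 0],
  [0, 0.14, -0.145, 0, 0],
])

```text
t: 3.35
ee_pos: [461.3, -5.3, 237.0]
orientation: [3.076, 0.638, 0.001]
ft_force: [0.8, -0.6, 1.2]
width: 87.9
```

move_arm([
  [0, 0.028, -0.029, 0, -0.12],
  [0, 0.056, -0.058, 0, -0.24],
  [0, 0.084, -0.087, 0, -0.36],
  [0, 0.112, -0.116, 0, -0.48],
  [0, 0.14, -0.145, 0, -0.6],
])

```text
t: 3.77
ee_pos: [532.1, 183.6, 236.8]
orientation: [2.745, 1.527, 0.001]
ft_force: [0.5, -0.1, 0.2]
width: 87.9
```

```bash
python3 d.py 580.2 308.4 120 1.498
```

```text
t 3.77 pos [532.1 183.6 236.8] a 1.0152 tilt 0.0004 w 87.9 F [ 0.5 -0.1  0.2] q6 0.87
delta [ 0.1314 -0.025   0.1169] roll -0.4828 rows 4.3
```

move_arm([
  [0, 0.03, -0.006, 0.02, -0.12],
  [0, 0.06, -0.012, 0.045, -0.24],
  [0, 0.095, -0.018, 0.07, -0.36],
  [0, 0.131, -0.025, 0.1, -0.483],
  [0, 0.131, -0.025, 0.117, -0.483],
])

```text
t: 4.18
ee_pos: [581.9, 310.0, 118.2]
orientation: [2.298, 2.142, 0.004]
ft_force: [-1.0, -1.2, -0.2]
width: 88.1
```

```bash
python3 d.py 580.2 308.4 28 1.498;  python3 - <<'E'
from workcell import *; import cv2
a=get_image('top')[100:260,60:260]; cv2.imwrite('pics/g1.png',cv2.resize(a,None,fx=4,fy=4)[:600,:800])
E
```

```text
t 4.18 pos [581.9 310.  118.2] a 1.5007 tilt 0.0028 w 88.1 F [-1.  -1.2 -0.2] q6 0.54
delta [-0.0019 -0.0017  0.0902] roll 0.0027 rows 2.2
```

View pics/g1.png

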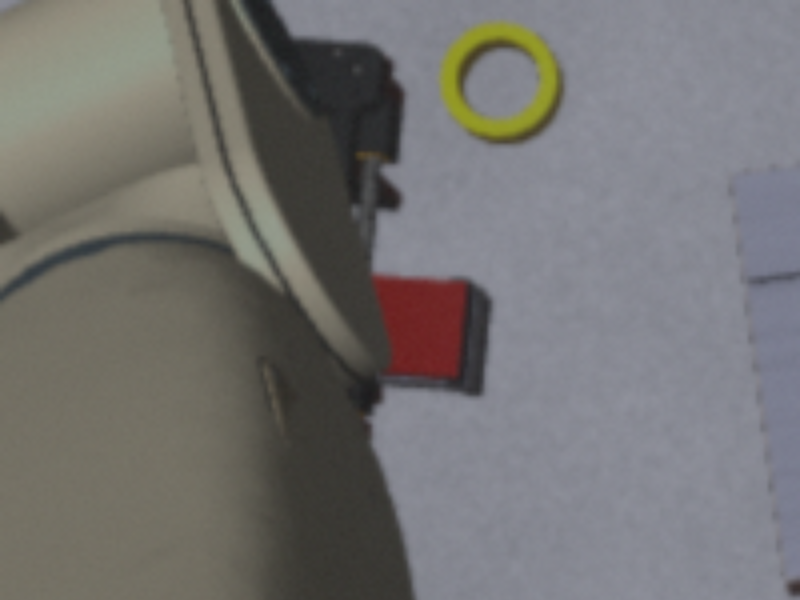

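The crop shows the fingers in front of and behind the red-topped block at (430,330), with clear space on both sides, so I'll lower the gripper.

move_arm([
  [0, 0, 0, 0.03, 0],
  [0, 0, 0, 0.06, 0],
  [0, -0.001, -0.001, 0.085, 0],
  [0, -0.001, -0.001, 0.09, 0],
  [0, -0.001, -0.001, 0.09, 0],
])

```text
t: 4.65
ee_pos: [578.1, 303.5, 28.5]
orientation: [-2.308, -2.13, 0.006]
ft_force: [0.1, 0.3, 0.1]
width: 87.7
```

```bash
python3 d.py 580.2 308.4 28 1.498
```

```text
t 4.65 pos [578.1 303.5  28.5] a 1.4910 tilt 0.0038 w 87.7 F [0.1 0.3 0.1] q6 0.55
delta [0.0051 0.0017 0.0005] roll -0.007 rows 0.1
```

move_arm([
  [0, 0.005, 0.001, 0, -0.007],
  [0, 0.005, 0.001, 0, -0.007],
])

```text
t: 4.82
ee_pos: [582.5, 310.7, 32.0]
orientation: [2.299, 2.14, 0.006]
ft_force: [-0.4, 0.1, 0.7]
width: 88.0
```

```bash
python3 d.py 580.2 308.4 28 1.498
```

```text
t 4.82 pos [582.5 310.7  32. ] a 1.4990 tilt 0.0039 w 88.0 F [-0.4  0.1  0.7] q6 0.54
delta [-0.0024 -0.0022  0.004 ] roll 0.001 rows 0.1
```

```bash
for i in 1 2 3 4; do python3 -c "
from workcell import *; get_image('top'); print(get_obs()['qvel'].round(3))"; python3 d.py 580.2 308.4 28 1.498; done
```

```text
[ 0.     0.     0.011 -0.002 -0.003  0.002]
t 4.87 pos [582.4 310.5  32. ] a 1.4989 tilt 0.0040 w 87.7 F [-0.   0.5  0.3] q6 0.54
delta [-0.0023 -0.0021  0.004 ] roll 0.0009 rows 0.1
[-0.002  0.002  0.011 -0.    -0.003  0.001]
t 4.92 pos [582.1 310.3  31.8] a 1.4989 tilt 0.0034 w 88.0 F [-0.2  0.5 -0.9] q6 0.54
delta [-0.0021 -0.0017  0.0038] roll 0.0009 rows 0.1
[-0.     0.006  0.008 -0.001 -0.002 -0.001]
t 4.97 pos [581.8 310.1  31.5] a 1.4989 tilt 0.0028 w 87.9 F [ 1.   0.5 -1.3] q6 0.54
delta [-0.0018 -0.0015  0.0035] roll 0.0009 rows 0.1
[ 0.002  0.008  0.006  0.    -0.002  0.   ]
t 5.02 pos [581.5 310.   31.2] a 1.4989 tilt 0.0022 w 87.8 F [-0.4  0.8 -0.1] q6 0.54
delta [-0.0016 -0.0012  0.0032] roll 0.0009 rows 0.1
```

move_arm([
  [0, 0, 0, 0, 0],
  [0, 0, 0, 0, 0],
  [255, 0, 0, 0, 0],
  [255, 0, 0, 0, 0],
  [255, 0, 0, 0, 0],
])

```text
t: 5.43
ee_pos: [580.7, 309.5, 29.6]
orientation: [-2.3, -2.14, 0.0]
ft_force: [0.1, 0.3, -0.1]
width: 71.3
```

move_arm([
  [255, 0, 0, 0, 0],
  [255, 0, 0, 0, 0],
])

```text
t: 5.6
ee_pos: [580.7, 309.5, 29.6]
orientation: [-2.3, -2.14, 0.0]
ft_force: [0.1, -0.0, 0.1]
width: 57.7
```

```bash
python3 d.py 617.5 69.6 120 1.716
```

```text
t 5.60 pos [580.7 309.5  29.6] a 1.4988 tilt 0.0002 w 57.7 F [ 0.1 -0.   0.1] q6 0.54
delta [-0.2366  0.054  -0.0904] roll -0.2172 rows 6.2
```

move_arm([
  [255, 0, 0, 0, 0],
  [255, 0, 0, 0, 0],
  [255, 0, 0, 0, 0],
])

```text
t: 5.85
ee_pos: [580.3, 309.4, 29.6]
orientation: [-2.3, -2.14, 0.001]
ft_force: [-2.0, 0.9, 1.6]
width: 53.9
```

move_arm([
  [255, 0, 0, -0.01, 0],
  [255, 0, 0, -0.03, 0],
  [255, 0, 0, -0.05, 0],
  [255, 0, 0, -0.07, 0],
  [255, 0, 0, -0.09, 0],
])

```text
t: 6.27
ee_pos: [580.2, 309.1, 120.1]
orientation: [-2.3, -2.14, 0.002]
ft_force: [-0.0, 0.6, -5.9]
width: 53.7
```

```bash
python3 d.py 617.5 69.6 120 1.716;  python3 - <<'E'
from workcell import *; import cv2
a=get_image('scene')[300:460,240:440]; cv2.imwrite('pics/g2.png',cv2.resize(a,None,fx=4,fy=4)[:600,:800])
E
```

```text
t 6.27 pos [580.2 309.1 120.1] a 1.4989 tilt 0.0014 w 53.7 F [-0.   0.6 -5.9] q6 0.54
delta [-0.2362  0.0544  0.0003] roll -0.2171 rows 5.8
```

View pics/g2.png

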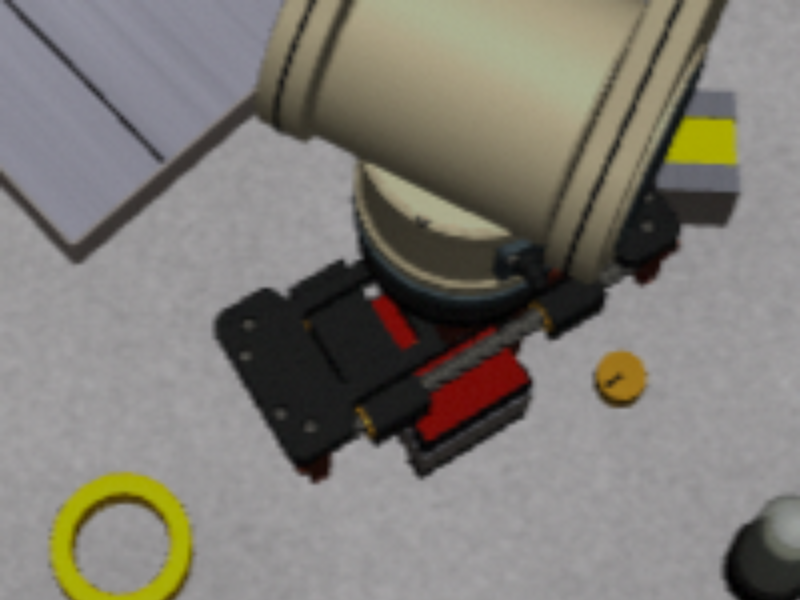

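The transformer is held at (470,400) in the crop, clear of the table, with the opening at 53.7 mm. I'll carry it to the chassis.

move_arm([
  [255, -0.03, 0.007, 0, -0.05],
  [255, -0.065, 0.015, 0, -0.1],
  [255, -0.1, 0.023, 0, -0.15],
  [255, -0.135, 0.031, 0, -0.2],
  [255, -0.17, 0.039, 0, -0.217],
])

```text
t: 6.73
ee_pos: [606.8, 135.4, 118.9]
orientation: [-2.051, -2.379, 0.001]
ft_force: [1.3, 0.0, -6.9]
width: 53.8
```

```bash
python3 d.py 617.5 70.5 90 1.716
```

```text
t 6.73 pos [606.8 135.4 118.9] a 1.7190 tilt 0.0010 w 53.8 F [ 1.3  0.  -6.9] q6 0.05
delta [-0.0658  0.001   0.0289] roll 0.003 rows 1.7
```

move_arm([
  [255, -0.025, 0, 0, 0.003],
  [255, -0.05, 0, 0.005, 0.003],
  [255, -0.066, 0.001, 0.01, 0.003],
  [255, -0.066, 0.001, 0.025, 0.003],
  [255, -0.066, 0.001, 0.029, 0.003],
])

```text
t: 7.15
ee_pos: [616.6, 70.4, 88.5]
orientation: [-2.059, -2.37, 0.004]
ft_force: [-0.8, 0.4, -6.6]
width: 53.5
```

move_arm([
  [255, 0, 0, 0, 0],
  [255, 0, 0, 0, 0],
  [255, 0, 0, 0, 0],
  [255, 0, 0, 0, 0],
  [255, 0, 0, 0, 0],
])

```text
t: 7.57
ee_pos: [618.2, 72.6, 91.3]
orientation: [2.057, 2.374, 0.001]
ft_force: [0.1, 1.3, -6.8]
width: 53.7
```

```bash
python3 d.py 617.5 70.5 61 1.716;  python3 - <<'E'
from workcell import *; import cv2
for n,(x,y) in (('scene',(160,190)),('top',(220,110))):
    a=get_image(n)[y:y+150,x:x+200]; cv2.imwrite(f'pics/g3{n}.png',cv2.resize(a,None,fx=4,fy=4))
E
```

```text
t 7.57 pos [618.2  72.6  91.3] a 1.7137 tilt 0.0010 w 53.7 F [ 0.1  1.3 -6.8] q6 -0.05
delta [-0.0019 -0.001   0.0303] roll -0.0023 rows 0.7
```

View pics/g3scene.png

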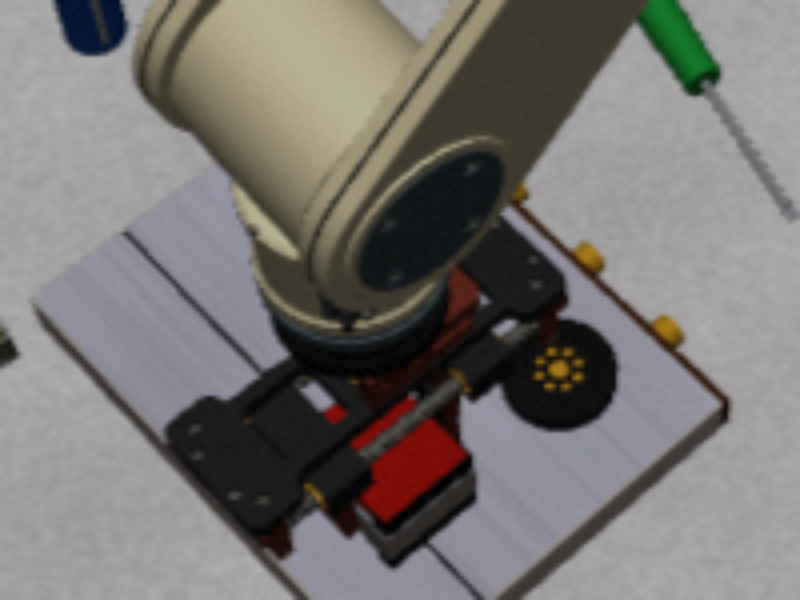

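View pics/g3top.png

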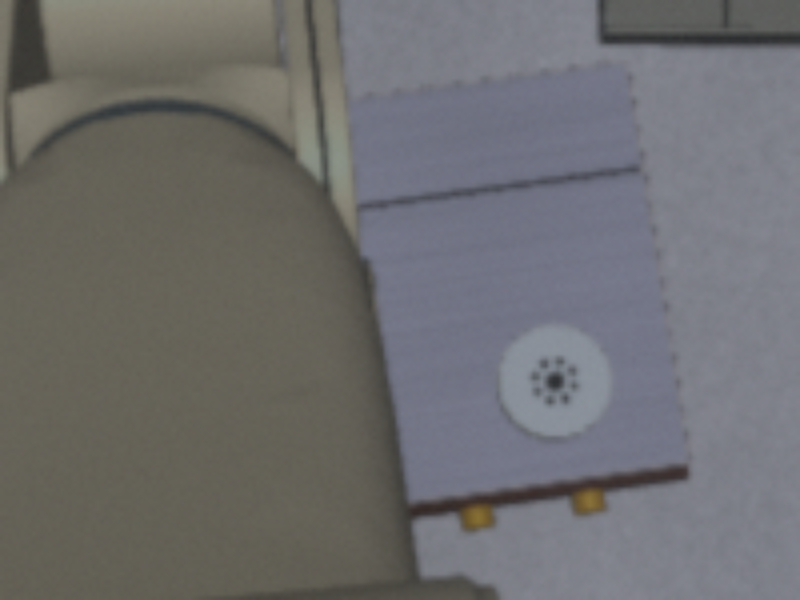

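The scene view shows the transformer held upright just over the pencil line, with its visible corner at (390,555), and the fingers clear of the black socket. I'll lower it and let it settle before making contact.

move_arm([
  [255, -0.002, -0.001, 0.01, -0.002],
  [255, -0.002, -0.001, 0.02, -0.002],
  [255, -0.002, -0.001, 0.026, -0.002],
  [255, -0.002, -0.001, 0.026, -0.002],
  [255, -0.002, -0.001, 0.026, -0.002],
])

```text
t: 8.08
ee_pos: [616.6, 69.7, 63.6]
orientation: [-2.055, -2.374, 0.002]
ft_force: [0.3, 0.7, -6.1]
width: 53.3
```

move_arm([
  [255, 0, 0, 0, 0],
  [255, 0, 0, 0, 0],
  [255, 0, 0, 0, 0],
  [255, 0, 0, 0, 0],
  [255, 0, 0, 0, 0],
])

```text
t: 8.5
ee_pos: [617.4, 69.9, 65.0]
orientation: [2.056, 2.375, 0.001]
ft_force: [0.2, -0.2, -6.7]
width: 53.7
```

```bash
python3 d.py 617.5 70.5 60 1.716
```

```text
t 8.50 pos [617.4  69.9  65. ] a 1.7148 tilt 0.0005 w 53.7 F [ 0.2 -0.2 -6.7] q6 -0.05
delta [0.0006 0.0002 0.005 ] roll -0.0012 rows 0.1
```

move_arm([
  [255, 0.0005, 0, 0.002, 0],
  [255, 0.0005, 0, 0.004, 0],
  [255, 0.0005, 0, 0.005, 0],
  [255, 0.0005, 0, 0.005, 0],
  [255, 0.0005, 0, 0.005, 0],
])

```text
t: 8.92
ee_pos: [617.1, 70.4, 59.6]
orientation: [-2.056, -2.375, 0.0]
ft_force: [0.1, -0.8, -6.4]
width: 53.9
```

```bash
python3 d.py 617.5 70.5 60 1.716
```

```text
t 8.92 pos [617.1  70.4  59.6] a 1.7148 tilt 0.0002 w 53.9 F [ 0.1 -0.8 -6.4] q6 -0.05
delta [ 0.0001  0.0004 -0.0004] roll -0.0012 rows 0.0
```

move_arm([
  [255, 0, 0, 0.001, 0],
  [255, 0, 0, 0.0015, 0],
  [255, 0, 0, 0.0015, 0],
])

```text
t: 9.17
ee_pos: [617.1, 70.4, 59.5]
orientation: [-2.056, -2.375, 0.0]
ft_force: [-4.5, -0.5, 7.8]
width: 53.7
```

move_arm([
  [0, 0, 0, 0, 0],
  [0, 0, 0, 0, 0],
  [0, 0, 0, 0, 0],
  [0, 0, 0, -0.01, 0],
  [0, 0, 0, -0.03, 0],
])

```text
t: 9.58
ee_pos: [615.6, 70.2, 86.8]
orientation: [-2.054, -2.373, 0.005]
ft_force: [0.0, -0.1, -0.6]
width: 83.8
```

move_arm([
  [0, 0, 0, -0.03, 0],
  [0, 0, 0, -0.06, 0],
  [0, 0, 0, -0.1, 0],
  [0, 0, 0, -0.1, 0],
])

```text
t: 9.92
ee_pos: [621.6, 70.8, 196.5]
orientation: [2.05, 2.369, 0.014]
ft_force: [0.6, 0.1, 1.1]
width: 88.1
```

```bash
python3 d.py 397.2 274.7 190 .92
```

```text
t 9.92 pos [621.6  70.8 196.5] a 1.7148 tilt 0.0125 w 88.1 F [0.6 0.1 1.1] q6 -0.05
delta [ 0.234  -0.1929  0.004 ] roll 0.7948 rows 7.3
```

move_arm([
  [0, 0.029, -0.024, 0, 0.115],
  [0, 0.058, -0.048, 0, 0.23],
  [0, 0.088, -0.072, 0, 0.345],
  [0, 0.117, -0.096, 0, 0.46],
  [0, 0.146, -0.12, 0, 0.575],
])

```text
t: 10.33
ee_pos: [476.4, 198.5, 188.9]
orientation: [2.65, 1.687, 0.002]
ft_force: [-0.0, -0.2, -0.5]
width: 87.7
```

```bash
python3 d.py 397.2 274.7 110 .92
```

```text
t 10.33 pos [476.4 198.5 188.9] a 1.1335 tilt 0.0014 w 87.7 F [-0.  -0.2 -0.5] q6 0.81
delta [ 0.0354 -0.1041  0.0788] roll 0.2135 rows 3.2
```

move_arm([
  [0, 0.009, -0.026, 0.015, 0.07],
  [0, 0.018, -0.052, 0.03, 0.14],
  [0, 0.027, -0.078, 0.05, 0.213],
  [0, 0.035, -0.104, 0.07, 0.213],
  [0, 0.035, -0.104, 0.079, 0.213],
])

```text
t: 10.75
ee_pos: [394.0, 274.2, 107.8]
orientation: [-2.808, -1.408, 0.004]
ft_force: [-0.4, 0.0, -0.4]
width: 87.3
```

```bash
python3 d.py 397.2 274.7 24 .92;  python3 - <<'E'
from workcell import *; import cv2
for n,(x,y) in (('scene',(160,190)),('top',(220,110))):
    im=get_image(n); cv2.imwrite(f'pics/{n}4.png',im); a=im[y:y+150,x:x+200]; cv2.imwrite(f'pics/g4{n}.png',cv2.resize(a,None,fx=4,fy=4))
E
python3 d.py 397.2 274.7 24 .92
```

```text
t 10.75 pos [394.  274.2 107.8] a 0.9295 tilt 0.0028 w 87.3 F [-0.4  0.  -0.4] q6 1.22
delta [0.0025 0.0024 0.0838] roll 0.0095 rows 2.0
t 10.85 pos [396.5 273.  108.3] a 0.9294 tilt 0.0022 w 87.8 F [ 0.2 -0.2  0.5] q6 1.22
delta [ 0.002  -0.0004  0.0843] roll 0.0094 rows 2.0
```

View pics/g4scene.png

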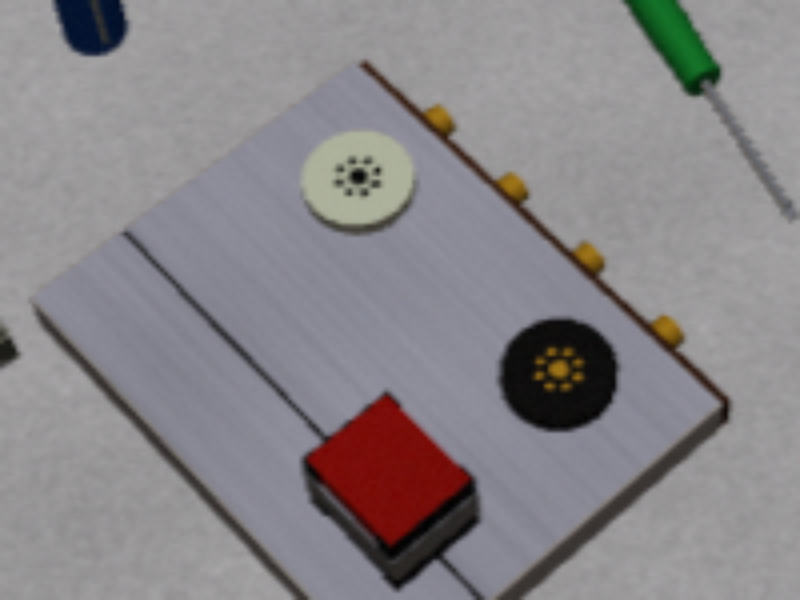

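View pics/top4.png

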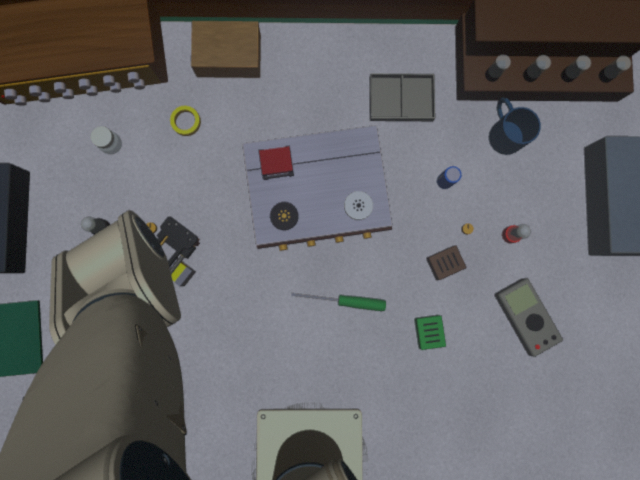

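Both views show the transformer standing over the pencil line behind the black socket (red top at (390,470) in the scene crop, (277,162) in the top view). I'll measure it per camera in chassis coordinates.

```bash
cat > e.py <<'E'
from fit import *
YAW=.145
xh=np.array([np.cos(YAW),np.sin(YAW)]); yh=np.array([-xh[1],xh[0]])
REF={'scene':dict(w=(534.46,-102.43),b=(509.83,52.42),l=.6),'top':dict(w=(534.57,-100.16),b=(512.47,55.62),l=2.9)}
def fitcol(n,M,near,dx,dy,z,a0,free=True):
    p=proj(n,[*near,z])[0].astype(int)-40; m=M[p[1]:p[1]+80,p[0]:p[0]+80].astype(np.float32)
    def cost(v): 
        s=v[3:] if free else (dx,dy)
        return np.abs(sil(n,place(box(s[0],s[1],0),v[0],v[1],v[2]/30,z),4,p,m.shape)-m).sum()/m.sum()
    v0=np.array([*near,a0*30,dx,dy][:5 if free else 3],float)
    r=minimize(cost,v0,method='Nelder-Mead',options=dict(initial_simplex=np.vstack([v0]+[v0+3*e for e in np.eye(len(v0))]),maxiter=900,xatol=.03,fatol=1e-5))
    v=r.x.copy(); v[2]/=30; return v,r.fun
def rel(n,v,so):
    R=REF[n]; c=np.array([577.6,-15.3]); lx=c@xh+50+R['l']
    return 'off line x %.2f, off socket y %.2f, yaw err %.3f'%(v[:2]@xh-lx,(v[:2]-R[so])@yh,v[2]-YAW)
def blob(M,n,near,r=35):
    u=proj(n,near)[0].astype(int); K=np.zeros_like(M); K[u[1]-r:u[1]+r,u[0]-r:u[0]+r]=1
    l,lab,st,_=cv2.connectedComponentsWithStats((M&K).astype(np.uint8)); return lab==1+np.argmax(st[1:,4])
E
cat > f.py <<'E'
from e import *
for n in CAL:
    im=cv2.imread(f'pics/{n}4.png'); h=cv2.cvtColor(im,cv2.COLOR_BGR2HSV)
    M=((h[...,0]<8)|(h[...,0]>172))&(h[...,1]>120)&(h[...,2]>60); M=blob(M,n,(617,70,80))
    v,f=fitcol(n,M,(617,70),50,61,80,.145); print(n,np.round(v,2),round(f,3),rel(n,v,'b'))
E
python3 f.py
```

```text
scene [6.180e+02 6.885e+01 1.600e-01 5.049e+01 6.186e+01] 0.04 off line x 1.54, off socket y 0.62, yaw err 0.011
top [6.1852e+02 6.9820e+01 1.4000e-01 4.8750e+01 5.9420e+01] 0.038 off line x -0.11, off socket y -1.27, yaw err -0.006
```

The transformer sits within about 1.5 mm of its place in both cameras. On to the choke.

move_arm([
  [0, 0.001, 0, 0.02, 0.01],
  [0, 0.001, 0, 0.045, 0.01],
  [0, 0.001, 0, 0.07, 0.01],
  [0, 0.001, 0, 0.083, 0.01],
  [0, 0.001, 0, 0.083, 0.01],
])

```text
t: 11.27
ee_pos: [398.6, 272.6, 24.9]
orientation: [2.818, 1.388, -0.003]
ft_force: [0.3, -0.4, 0.1]
width: 87.7
```

move_arm([
  [0, 0, 0, 0, 0],
  [0, 0, 0, 0, 0],
  [0, 0, 0, 0, 0],
  [0, 0, 0, 0, 0],
])

```text
t: 11.6
ee_pos: [399.1, 274.0, 27.4]
orientation: [-2.817, -1.39, -0.004]
ft_force: [0.2, 0.3, -0.1]
width: 87.9
```

```bash
python3 d.py 397 274.7 24 .919
```

```text
t 11.60 pos [399.1 274.   27.4] a 0.9165 tilt 0.0024 w 87.9 F [ 0.2  0.3 -0.1] q6 1.23
delta [-0.0008 -0.0021  0.0034] roll -0.0025 rows 0.1
```

move_arm([
  [255, 0, -0.001, 0.002, 0],
  [255, 0, -0.001, 0.002, 0],
  [255, 0, -0.001, 0.002, 0],
  [255, 0, -0.001, 0.002, 0],
  [255, 0, -0.001, 0.002, 0],
])

```text
t: 12.02
ee_pos: [397.3, 274.3, 24.2]
orientation: [2.817, 1.39, 0.0]
ft_force: [-0.3, -0.5, -0.4]
width: 58.1
```

move_arm([
  [255, 0, 0, 0, 0],
  [255, 0, 0, 0, 0],
  [255, 0, 0, 0, 0],
  [255, 0, 0, 0, 0],
  [255, 0, 0, 0, 0],
])

```text
t: 12.43
ee_pos: [397.2, 274.3, 24.2]
orientation: [-2.817, -1.39, 0.0]
ft_force: [-2.1, 0.7, 1.0]
width: 40.2
```

```bash
python3 d.py 640.2 -85.6 160 1.716
```

```text
t 12.43 pos [397.2 274.3  24.2] a 0.9167 tilt 0.0003 w 40.2 F [-2.1  0.7  1. ] q6 1.23
delta [-0.1378  0.4118 -0.1359] roll -0.7993 rows 10.9
```

move_arm([
  [255, 0, 0, -0.015, 0],
  [255, 0, 0, -0.045, 0],
  [255, 0, 0, -0.08, 0],
  [255, 0, 0, -0.115, 0],
  [255, 0, 0, -0.136, 0],
])

```text
t: 12.85
ee_pos: [398.0, 274.6, 162.9]
orientation: [-2.817, -1.39, -0.004]
ft_force: [1.2, 0.3, -3.8]
width: 39.7
```

move_arm([
  [255, -0.011, 0.034, 0, -0.1],
  [255, -0.022, 0.068, 0, -0.2],
  [255, -0.034, 0.103, 0, -0.3],
  [255, -0.046, 0.137, 0, -0.4],
  [255, -0.057, 0.172, 0, -0.5],
])

```text
t: 13.27
ee_pos: [499.3, 122.6, 159.9]
orientation: [-2.38, -2.05, 0.001]
ft_force: [0.2, -0.1, -3.8]
width: 39.8
```

```bash
python3 d.py 640.2 -85.6 130 1.716
```

```text
t 13.27 pos [499.3 122.6 159.9] a 1.4221 tilt 0.0009 w 39.8 F [ 0.2 -0.1 -3.8] q6 0.37
delta [-0.185   0.1703  0.0298] roll -0.2939 rows 6.1
```

move_arm([
  [255, -0.03, 0.028, 0, -0.08],
  [255, -0.06, 0.056, 0, -0.16],
  [255, -0.092, 0.085, 0, -0.24],
  [255, -0.123, 0.114, 0, -0.294],
  [255, -0.15, 0.138, 0, -0.294],
])

```text
t: 13.68
ee_pos: [613.1, -47.4, 159.6]
orientation: [-2.057, -2.374, 0.001]
ft_force: [1.1, -0.0, -2.8]
width: 39.9
```

```bash
python3 d.py 639.2 -85.6 60 1.716
```

```text
t 13.68 pos [613.1 -47.4 159.6] a 1.7133 tilt 0.0008 w 39.9 F [ 1.1 -0.  -2.8] q6 -0.24
delta [-0.0415  0.0205  0.0995] roll -0.0027 rows 2.6
```

move_arm([
  [255, -0.02, 0.01, 0.005, -0.003],
  [255, -0.0415, 0.0205, 0.015, -0.003],
  [255, -0.0415, 0.0205, 0.045, -0.003],
  [255, -0.0415, 0.0205, 0.075, -0.003],
  [255, -0.0415, 0.0205, 0.0985, -0.003],
])

```text
t: 14.1
ee_pos: [637.4, -83.9, 59.0]
orientation: [-2.057, -2.372, 0.002]
ft_force: [-0.5, 1.0, -3.2]
width: 39.8
```

move_arm([
  [255, 0, 0, 0, 0],
  [255, 0, 0, 0, 0],
  [255, 0, 0, 0, 0],
  [255, 0, 0, 0, 0],
  [255, 0, 0, 0, 0],
])

```text
t: 14.52
ee_pos: [639.9, -83.3, 63.6]
orientation: [2.055, 2.373, 0.003]
ft_force: [-0.4, 0.2, -2.9]
width: 39.7
```

move_arm([
  [255, 0, 0, 0, 0],
  [255, 0, 0, 0, 0],
  [255, 0, 0, 0, 0],
])

```text
t: 14.77
ee_pos: [639.0, -83.2, 62.4]
orientation: [2.056, 2.374, 0.001]
ft_force: [0.4, 0.6, -3.7]
width: 40.1
```

```bash
python3 d.py 639.2 -85.6 54.5 1.716
```

```text
t 14.77 pos [639.  -83.2  62.4] a 1.7139 tilt 0.0010 w 40.1 F [ 0.4  0.6 -3.7] q6 -0.29
delta [-0.0024 -0.0001  0.0079] roll -0.0021 rows 0.2
```

move_arm([
  [255, -0.0024, 0, 0.003, -0.002],
  [255, -0.0024, 0, 0.005, -0.002],
  [255, -0.0024, 0, 0.0055, -0.002],
  [255, -0.0024, 0, 0.0055, -0.002],
  [255, -0.0024, 0, 0.0055, -0.002],
])

```text
t: 15.18
ee_pos: [638.9, -85.6, 55.9]
orientation: [-2.055, -2.376, 0.0]
ft_force: [0.7, 0.5, -3.3]
width: 39.9
```

move_arm([
  [255, 0, 0, 0, 0],
  [255, 0, 0, 0, 0],
  [255, 0, 0, 0, 0],
])

```text
t: 15.43
ee_pos: [639.1, -85.6, 56.2]
orientation: [2.055, 2.376, 0.0]
ft_force: [-0.0, -0.2, -2.8]
width: 39.5
```

```bash
python3 d.py 639.2 -85.6 54 1.716
```

```text
t 15.43 pos [639.1 -85.6  56.2] a 1.7158 tilt 0.0001 w 39.5 F [-0.  -0.2 -2.8] q6 -0.30
delta [0.     0.0001 0.0022] roll -0.0002 rows 0.1
```

move_arm([
  [255, 0, 0, 0.001, 0],
  [255, 0, 0, 0.002, 0],
  [255, 0, 0, 0.0027, 0],
  [255, 0, 0, 0.0027, 0],
  [255, 0, 0, 0.0027, 0],
])

```text
t: 15.85
ee_pos: [639.2, -85.6, 54.2]
orientation: [2.054, 2.376, 0.0]
ft_force: [-2.0, 0.4, 5.2]
width: 39.9
```

move_arm([
  [0, 0, 0, 0, 0],
  [0, 0, 0, 0, 0],
  [0, 0, 0, 0, 0],
  [0, 0, 0, -0.008, 0],
  [0, 0, 0, -0.025, 0],
])

```text
t: 16.27
ee_pos: [637.5, -85.4, 77.0]
orientation: [-2.053, -2.374, 0.003]
ft_force: [-0.9, 0.2, -0.0]
width: 70.0
```

move_arm([
  [0, 0, 0, -0.025, 0],
  [0, 0, 0, -0.055, 0],
  [0, 0, 0, -0.085, 0],
  [0, 0, 0, -0.11, 0],
])

```text
t: 16.6
ee_pos: [639.4, -85.7, 191.1]
orientation: [2.054, 2.375, 0.001]
ft_force: [0.5, 0.4, -1.0]
width: 87.7
```

```bash
python3 d.py 594 -291.9 180 1.45
```

```text
t 16.60 pos [639.4 -85.7 191.1] a 1.7157 tilt 0.0016 w 87.7 F [ 0.5  0.4 -1. ] q6 -0.30
delta [-0.1975 -0.0747  0.0111] roll 0.2657 rows 5.1
```

move_arm([
  [0, -0.037, -0.014, 0, 0],
  [0, -0.074, -0.028, 0, 0],
  [0, -0.112, -0.042, 0, 0],
  [0, -0.15, -0.057, 0, 0],
  [0, -0.185, -0.07, 0.01, 0],
])

```text
t: 17.02
ee_pos: [597.0, -281.4, 181.1]
orientation: [2.052, 2.373, 0.002]
ft_force: [0.6, 0.2, -0.1]
width: 87.7
```

move_arm([
  [0, -0.012, -0.004, 0.01, 0],
  [0, -0.012, -0.004, 0.04, 0],
  [0, -0.012, -0.004, 0.06, 0],
  [0, -0.012, -0.004, 0.06, 0],
  [0, -0.012, -0.004, 0.06, 0],
])

```text
t: 17.43
ee_pos: [593.6, -290.4, 117.6]
orientation: [-2.053, -2.375, 0.001]
ft_force: [-0.4, 0.2, 0.2]
width: 88.1
```

```bash
cat > g.py <<'E'
import sys
from e import *
tag=sys.argv[1]
for n,(x,y) in (('scene',(160,190)),('top',(220,110))):
    im=get_image(n); cv2.imwrite(f'pics/{n}{tag}.png',im); a=im[y:y+150,x:x+200]; cv2.imwrite(f'pics/g{tag}{n}.png',cv2.resize(a,None,fx=4,fy=4))
E
python3 g.py 5; python3 d.py 594 -291.9 40 1.716; python3 - <<'E'
from e import *
for n in CAL:
    b=pick(n,'choke_center',(640,-86,52)); 
    if b is None: print('none');continue
    r=fit('choke_center',{n:b[1]},(640,-86,.145),30,'loc'); v=r.x.copy(); v[2]/=30; print(n,round(b[0],2),np.round(v,2),round(r.fun,3),rel(n,v,'w'))
E
```

```text
t 17.53 pos [ 595.2 -291.   119.8] a 1.7164 tilt 0.0016 w 88.1 F [ 0.2 -0.1  1.1] q6 -0.62
delta [-0.0006 -0.0014  0.0798] roll 0.0004 rows 1.9
scene 0.97 [ 6.4035e+02 -8.8700e+01  1.4000e-01] 0.037 off line x 0.89, off socket y -1.72, yaw err -0.002
top 0.87 [ 6.4148e+02 -8.6500e+01  1.4000e-01] 0.057 off line x 0.02, off socket y -1.93, yaw err -0.005
```

View pics/g5scene.png

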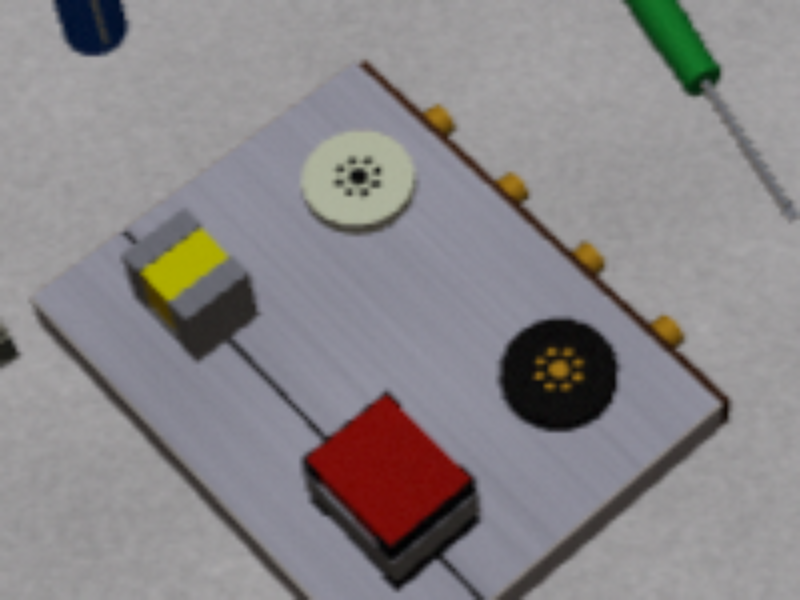

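View pics/g5top.png

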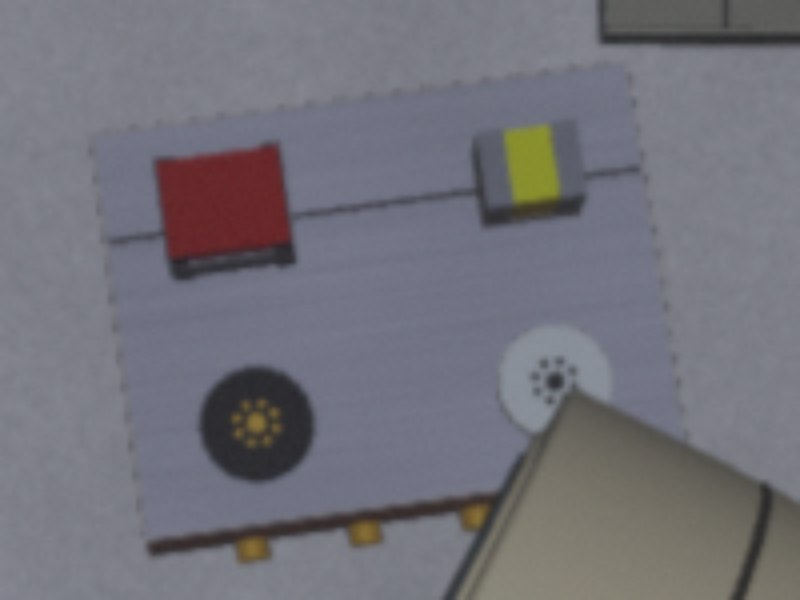

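View pics/scene5.png

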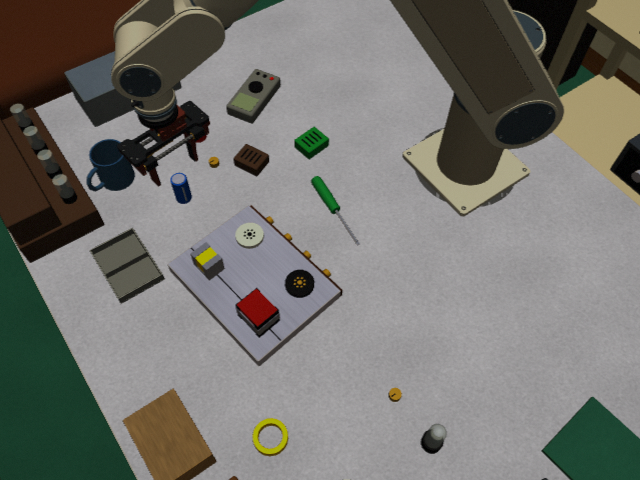

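The choke stands on the line behind the white socket (scene crop (190,285), top crop (530,170)). The gripper hovers over the blue capacitor near (180,188) in the scene view. I'll check the socket centres from their dot rings and the projected TCP.

```bash
cat > h.py <<'E'
from e import *
def back(n,u,z):
    c=CAL[n]; K,T=c['intrinsics'],c['world_to_cam']; d=T[:3,:3].T@np.linalg.solve(K,[*u,1]); o=-T[:3,:3].T@T[:3,3]
    return (o+d*(z-o[2])/d[2])[:2]
if __name__=='__main__':
    C=dict(scene=dict(w=(358,177),b=(559,369.5)),top=dict(w=(554.5,381),b=(256,423.5))); O=dict(scene=(160,190),top=(220,110))
    for n in C:
        for s in 'wb':
            u=(np.array(C[n][s])+.5)/4-.5+O[n]; x=back(n,u,40); print(n,s,np.round(u,1),np.round(x,1),'REF',REF[n][s],'dy %.2f'%((x-REF[n][s])@yh))
        print(proj(n,[594.6,-291.4,120]).round(0), proj(n,[594.6,-291.9,70]).round(0))
E
python3 h.py
```

```text
scene w [249.1 233.9] [ 532.5 -102.3] REF (534.46, -102.43) dy 0.40
scene b [299.4 282. ] [509.6  53.1] REF (509.83, 52.42) dy 0.69
[[173. 165.]] [[178. 180.]]
top w [358.2 204.9] [ 534.2 -101.2] REF (534.57, -100.16) dy -0.96
top b [283.6 215.5] [511.5  54.4] REF (512.47, 55.62) dy -1.07
[[459. 168.]] [[452. 174.]]
```

```bash
python3 d.py 593 -291 40 1.716
```

```text
t 17.63 pos [ 595.4 -291.2  120.2] a 1.7165 tilt 0.0026 w 87.7 F [-0.6 -0.8  0.7] q6 -0.62
delta [ 0.0007 -0.0025  0.0802] roll 0.0005 rows 1.9
```

move_arm([
  [0, -0.0005, -0.001, 0.02, 0],
  [0, -0.0005, -0.001, 0.045, 0],
  [0, -0.0005, -0.001, 0.07, 0],
  [0, -0.0005, -0.001, 0.08, 0],
  [0, -0.0005, -0.001, 0.08, 0],
])

```text
t: 18.05
ee_pos: [592.3, -291.0, 36.9]
orientation: [-2.052, -2.375, 0.001]
ft_force: [-0.7, 0.2, 0.4]
width: 88.1
```

move_arm([
  [0, 0, 0, 0, 0],
  [0, 0, 0, 0, 0],
  [0, 0, 0, 0, 0],
  [0, 0, 0, 0, 0],
])

```text
t: 18.38
ee_pos: [594.2, -292.3, 40.0]
orientation: [2.053, 2.375, 0.001]
ft_force: [0.1, -0.6, -0.4]
width: 87.8
```

```bash
python3 d.py 593 -291 40 1.716
```

```text
t 18.38 pos [ 594.2 -292.3   40. ] a 1.7158 tilt 0.0024 w 87.8 F [ 0.1 -0.6 -0.4] q6 -0.62
delta [ 0.0015 -0.001  -0.    ] roll -0.0002 rows 0.0
```

move_arm([
  [255, 0.0015, -0.001, 0, 0],
  [255, 0.0015, -0.001, 0, 0],
  [255, 0.0015, -0.001, 0, 0],
  [255, 0.0015, -0.001, 0, 0],
  [255, 0.0015, -0.001, 0, 0],
])

```text
t: 18.8
ee_pos: [592.1, -290.5, 38.5]
orientation: [2.055, 2.376, 0.0]
ft_force: [0.6, -0.9, -0.1]
width: 58.2
```

move_arm([
  [255, 0, 0, 0, 0],
  [255, 0, 0, 0, 0],
  [255, 0, 0, 0, 0],
  [255, 0, 0, 0, 0],
  [255, 0, 0, 0, 0],
])

```text
t: 19.22
ee_pos: [592.1, -290.5, 38.4]
orientation: [-2.055, -2.376, 0.0]
ft_force: [-0.2, 0.2, -0.3]
width: 35.4
```

```bash
python3 d.py 628.2 -7.6 150 1.716
```

```text
t 19.22 pos [ 592.1 -290.5   38.4] a 1.7158 tilt 0.0001 w 35.4 F [-0.2  0.2 -0.3] q6 -0.62
delta [ 0.2747  0.0766 -0.1116] roll -0.0002 rows 7.3
```

move_arm([
  [255, 0, 0, -0.015, 0],
  [255, 0, 0, -0.04, 0],
  [255, 0, 0, -0.075, 0],
  [255, 0, 0, -0.1, 0],
  [255, 0, 0, -0.112, 0],
])

```text
t: 19.63
ee_pos: [593.8, -291.4, 155.2]
orientation: [2.051, 2.372, 0.002]
ft_force: [0.6, -1.4, -1.2]
width: 35.9
```

move_arm([
  [255, 0.025, 0.007, 0, 0],
  [255, 0.055, 0.015, 0, 0],
  [255, 0.09, 0.025, 0, 0],
  [255, 0.125, 0.035, 0, 0],
  [255, 0.16, 0.044, 0, 0],
])

```text
t: 20.05
ee_pos: [612.2, -124.4, 150.5]
orientation: [-2.055, -2.376, 0.0]
ft_force: [1.3, -0.3, -2.8]
width: 35.6
```

```bash
python3 d.py 628.2 -7.6 90 1.716
```

```text
t 20.05 pos [ 612.2 -124.4  150.5] a 1.7151 tilt 0.0004 w 35.6 F [ 1.3 -0.3 -2.8] q6 -0.36
delta [0.1133 0.0327 0.0605] roll -0.0009 rows 3.2
```

move_arm([
  [255, 0.035, 0.01, 0, 0],
  [255, 0.07, 0.02, 0, 0],
  [255, 0.1, 0.028, 0, 0],
  [255, 0.1133, 0.0327, 0.01, 0],
  [255, 0.1133, 0.0327, 0.025, 0],
])

```text
t: 20.47
ee_pos: [629.8, -5.9, 126.4]
orientation: [2.049, 2.379, 0.004]
ft_force: [0.5, 0.2, -0.7]
width: 35.8
```

move_arm([
  [255, 0, 0, 0.02, 0],
  [255, 0, 0, 0.035, 0],
  [255, 0, 0, 0.035, 0],
  [255, 0, 0, 0.035, 0],
  [255, 0, 0, 0.035, 0],
])

```text
t: 20.88
ee_pos: [628.8, -9.5, 90.9]
orientation: [2.055, 2.376, 0.0]
ft_force: [0.6, -0.3, -1.8]
width: 35.7
```

move_arm([
  [255, 0, 0, 0, 0],
  [255, 0, 0, 0, 0],
  [255, 0, 0, 0, 0],
  [255, 0, 0, 0, 0],
])

```text
t: 21.22
ee_pos: [628.9, -9.1, 91.1]
orientation: [2.054, 2.376, 0.001]
ft_force: [-0.0, -0.0, -1.5]
width: 35.9
```

```bash
python3 d.py 628.2 -7.6 71 1.716; python3 g.py 6
```

```text
t 21.22 pos [628.9  -9.1  91.1] a 1.7157 tilt 0.0010 w 35.9 F [-0.  -0.  -1.5] q6 -0.18
delta [ 0.0016 -0.0005  0.0201] roll -0.0003 rows 0.5
```

View pics/g6scene.png

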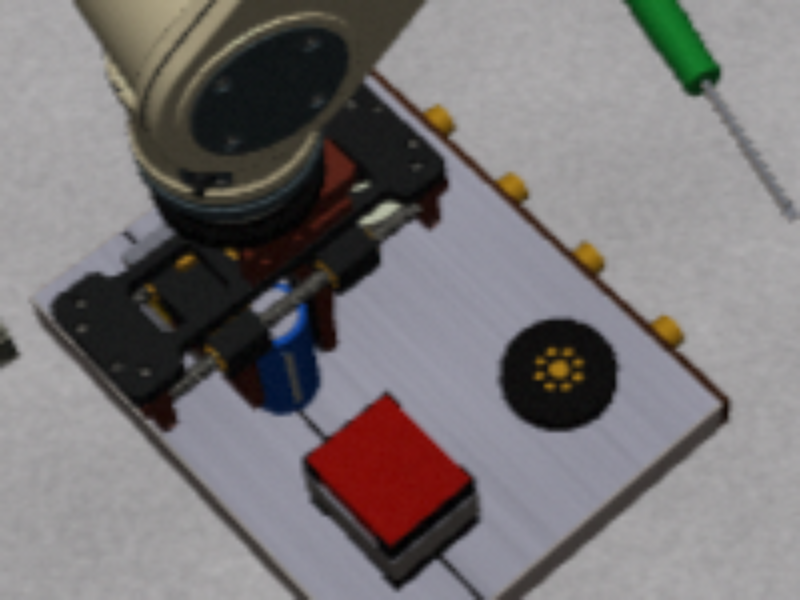

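The capacitor is held upright at (290,360) in the crop, between the transformer and the choke. I'll lower it.

move_arm([
  [255, 0.0016, -0.0005, 0.01, 0],
  [255, 0.0016, -0.0005, 0.018, 0],
  [255, 0.0016, -0.0005, 0.021, 0],
  [255, 0.0016, -0.0005, 0.021, 0],
  [255, 0.0016, -0.0005, 0.021, 0],
])

```text
t: 21.73
ee_pos: [627.4, -7.5, 68.7]
orientation: [-2.054, -2.376, 0.001]
ft_force: [-0.3, 0.6, -1.0]
width: 35.6
```

move_arm([
  [255, 0, 0, 0, 0],
  [255, 0, 0, 0, 0],
  [255, 0, 0, 0, 0],
  [255, 0, 0, 0, 0],
  [255, 0, 0, 0, 0],
])

```text
t: 22.15
ee_pos: [627.8, -7.5, 69.5]
orientation: [2.055, 2.376, 0.0]
ft_force: [0.8, -0.1, -0.8]
width: 35.7
```

```bash
python3 d.py 628.2 -7.6 68.4 1.716
```

```text
t 22.15 pos [627.8  -7.5  69.5] a 1.7158 tilt 0.0000 w 35.7 F [ 0.8 -0.1 -0.8] q6 -0.18
delta [-0.0001  0.0004  0.0011] roll -0.0002 rows 0.0
```

move_arm([
  [255, 0, 0, 0.001, 0],
  [255, 0, 0, 0.0018, 0],
  [255, 0, 0, 0.0018, 0],
  [255, 0, 0, 0.0018, 0],
])

```text
t: 22.48
ee_pos: [627.9, -7.5, 68.2]
orientation: [2.055, 2.376, 0.0]
ft_force: [-1.6, 0.8, 5.2]
width: 35.9
```

move_arm([
  [0, 0, 0, 0, 0],
  [0, 0, 0, 0, 0],
  [0, 0, 0, 0, 0],
  [0, 0, 0, -0.005, 0],
  [0, 0, 0, -0.02, 0],
])

```text
t: 22.9
ee_pos: [626.3, -7.5, 86.0]
orientation: [-2.053, -2.374, 0.004]
ft_force: [0.2, 0.3, -1.1]
width: 65.6
```

move_arm([
  [0, 0, 0, -0.02, 0],
  [0, 0, 0, -0.05, 0],
  [0, 0, 0, -0.085, 0],
  [0, 0, 0, -0.11, 0],
])

```text
t: 23.23
ee_pos: [628.4, -7.5, 200.4]
orientation: [2.054, 2.375, 0.002]
ft_force: [0.6, 0.8, 0.6]
width: 87.4
```

```bash
python3 d.py 414.7 -288.7 150 2.0
```

```text
t 23.23 pos [628.4  -7.5 200.4] a 1.7158 tilt 0.0019 w 87.4 F [0.6 0.8 0.6] q6 -0.18
delta [-0.2474 -0.2522  0.05  ] roll -0.2842 rows 8.6
```

move_arm([
  [0, -0.027, -0.028, 0, -0.06],
  [0, -0.055, -0.056, 0, -0.12],
  [0, -0.082, -0.084, 0, -0.18],
  [0, -0.11, -0.112, 0, -0.24],
  [0, -0.137, -0.14, 0, -0.284],
])

```text
t: 23.65
ee_pos: [507.9, -164.4, 198.1]
orientation: [1.692, 2.646, 0.0]
ft_force: [-0.8, 0.3, 0.4]
width: 87.6
```

```bash
python3 d.py 414.7 -288.7 110 2.0
```

```text
t 23.65 pos [ 507.9 -164.4  198.1] a 2.0035 tilt 0.0007 w 87.6 F [-0.8  0.3  0.4] q6 -0.77
delta [-0.0738 -0.1367  0.0881] roll 0.0035 rows 4.3
```

move_arm([
  [0, -0.017, -0.032, 0.015, 0.003],
  [0, -0.034, -0.064, 0.03, 0.003],
  [0, -0.052, -0.096, 0.05, 0.003],
  [0, -0.068, -0.126, 0.07, 0.003],
  [0, -0.0738, -0.1367, 0.088, 0.003],
])

```text
t: 24.07
ee_pos: [413.2, -289.8, 109.2]
orientation: [1.704, 2.639, -0.001]
ft_force: [0.1, 0.4, -1.0]
width: 87.6
```

```bash
python3 g.py 7; python3 d.py 414.7 -288.7 17.5 2.0; python3 - <<'E'
from h import *
for n in CAL:
    b=pick(n,'capacitor_center',(629,-9,65)); 
    if b is None: print('none');continue
    r=fit('capacitor_center',{n:b[1]},(629,-9,.145),30,False); v=r.x
    print(n,round(b[0],2),np.round(v,2),round(r.fun,3),rel(n,[*v,YAW],'w'))
    b=pick(n,'choke_center',(640,-86,52)); r=fit('choke_center',{n:b[1]},(640,-86,.145),30,'loc'); print('choke',r.x.round(2),r.fun, 'y from choke',(v[:2]-r.x[:2])@yh)
    b=pick(n,'cover_center',(415,-289,14))
    if b: r=fit('cover_center',{n:b[1]},(415,-289,.43),0,'loc'); print('cover',r.x/[1,1,30],r.fun)
E
python3 - <<'E'
exec(open('f.py').read().replace('4.png','7.png'))
E
```

```text
t 24.17 pos [ 412.8 -287.8  107.7] a 1.9932 tilt 0.0046 w 87.7 F [-0.7 -0.2  0.3] q6 -1.05
delta [-0.0019  0.0016  0.0902] roll -0.0068 rows 2.2
scene [6.1799e+02 6.8750e+01 1.6000e-01 5.0300e+01 6.1910e+01] 0.036 off line x 1.51, off socket y 0.53, yaw err 0.013
top [6.1847e+02 6.9870e+01 1.5000e-01 4.9220e+01 6.0200e+01] 0.041 off line x -0.15, off socket y -1.21, yaw err 0.002Traceback (most recent call last):
  File "<stdin>", line 6, in <module>
  File "e.py", line 15, in rel
    return 'off line x %.2f, off socket y %.2f, yaw err %.3f'%(v[:2]@xh-lx,(v[:2]-R[so])@yh,v[2]-YAW)
                                                                            ~~~~~^~~~~~
TypeError: unsupported operand type(s) for -: 'list' and 'tuple'
```

View pics/scene7.png

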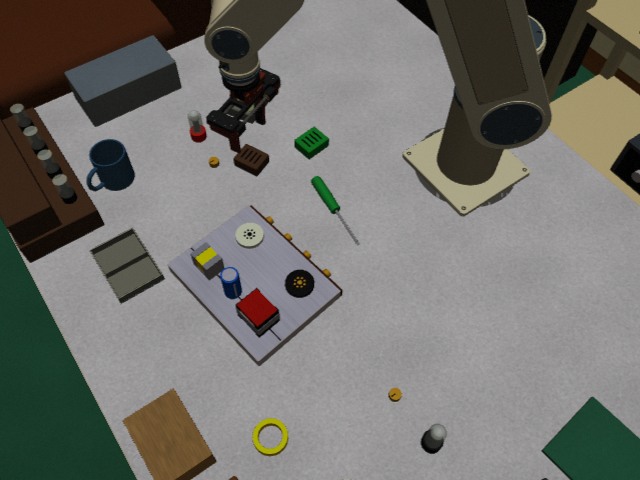

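View pics/g7top.png

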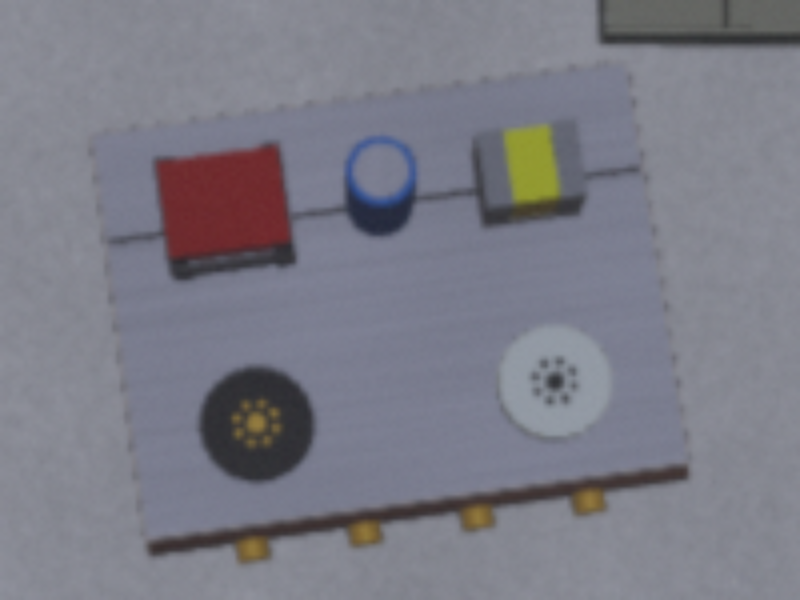

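The transformer, capacitor and choke stand in a row on the line (top crop (225,205), (380,185), (530,170)). The spare tube stands untouched at (197,128) in the scene view. I'll re-run the check that errored.

```bash
python3 - <<'E'
from h import *
T={'scene':np.array([618.0,68.8]),'top':np.array([618.5,69.85])}
for n in CAL:
    b=pick(n,'capacitor_center',(629,-9,65)); 
    if b is None: print('none');continue
    r=fit('capacitor_center',{n:b[1]},(629,-9,.145),30,False); v=r.x
    print(n,round(b[0],2),np.round(v,2),round(r.fun,3),rel(n,np.array([*v,YAW]),'w'))
    b=pick(n,'choke_center',(640,-86,52)); r=fit('choke_center',{n:b[1]},(640,-86,.145),30,'loc'); print('choke',r.x.round(2),round(r.fun,3), 'y from mid %.2f'%((v[:2]-(r.x[:2]+T[n])/2)@yh))
    b=pick(n,'cover_center',(415,-289,14))
    if b: r=fit('cover_center',{n:b[1]},(415,-289,.43),0,'loc'); print('cover',(r.x/[1,1,30]).round(3),r.fun)
E
python3 d.py 414.7 -288.7 17.5 2.0
```

```text
scene 0.66 [628.89 -11.25] 0.1 off line x 0.74, off socket y 76.57, yaw err 0.000
choke [640.69 -88.6    3.53] 0.081 y from mid -1.28
cover [ 4.14531e+02 -2.90030e+02  3.81000e-01] 0.06274735927581787
top 0.91 [631.04  -9.07] 0.059 off line x 0.87, off socket y 76.20, yaw err 0.000
choke [641.84 -86.27   3.87] 0.063 y from mid -0.97
cover [ 416.53  -286.979    0.443] 0.4505999982357025
t 24.52 pos [ 416.7 -286.9  110.7] a 1.9985 tilt 0.0020 w 87.7 F [-0.8  0.9 -0.9] q6 -1.05
delta [-0.0007 -0.0026  0.0932] roll -0.0015 rows 2.2
```

Capacitor is within about 1 mm. Next I'll go down to the cover.

move_arm([
  [0, -0.0005, -0.002, 0.02, -0.001],
  [0, -0.0005, -0.002, 0.045, -0.001],
  [0, -0.0005, -0.002, 0.07, -0.001],
  [0, -0.0005, -0.002, 0.085, -0.001],
  [0, -0.0005, -0.002, 0.089, -0.001],
])

```text
t: 24.93
ee_pos: [413.4, -287.3, 19.0]
orientation: [-1.697, -2.64, -0.0]
ft_force: [-0.3, -0.6, -0.1]
width: 87.5
```

move_arm([
  [0, 0, 0, 0, 0],
  [0, 0, 0, 0, 0],
  [0, 0, 0, 0, 0],
  [0, 0, 0, 0, 0],
])

```text
t: 25.27
ee_pos: [414.6, -289.0, 21.8]
orientation: [1.699, 2.64, -0.0]
ft_force: [0.6, -0.0, -0.3]
width: 87.8
```

```bash
python3 d.py 414.3 -288.4 17.5 2.0
```

```text
t 25.27 pos [ 414.6 -289.    21.8] a 1.9981 tilt 0.0021 w 87.8 F [ 0.6 -0.  -0.3] q6 -1.06
delta [ 0.0007 -0.0001  0.0043] roll -0.0019 rows 0.1
```

move_arm([
  [255, 0.0005, 0, 0.0025, 0],
  [255, 0.0005, 0, 0.0025, 0],
  [255, 0.0005, 0, 0.0025, 0],
  [255, 0.0005, 0, 0.0025, 0],
  [255, 0.0005, 0, 0.0025, 0],
])

```text
t: 25.68
ee_pos: [413.6, -288.1, 18.3]
orientation: [1.7, 2.642, 0.0]
ft_force: [0.4, 0.8, 0.1]
width: 58.1
```

move_arm([
  [255, 0, 0, 0, 0],
  [255, 0, 0, 0, 0],
  [255, 0, 0, 0, 0],
  [255, 0, 0, 0, 0],
])

```text
t: 26.02
ee_pos: [413.6, -288.1, 18.2]
orientation: [1.7, 2.642, -0.0]
ft_force: [-0.4, 0.0, 1.9]
width: 53.7
```

```bash
python3 d.py 617.1 69.4 160 1.72
```

```text
t 26.02 pos [ 413.6 -288.1   18.2] a 1.9978 tilt 0.0000 w 53.7 F [-0.4  0.   1.9] q6 -1.06
delta [ 0.2412  0.3333 -0.1418] roll 0.2778 rows 10.4
```

move_arm([
  [255, 0, 0, -0.015, 0],
  [255, 0, 0, -0.045, 0],
  [255, 0, 0, -0.085, 0],
  [255, 0, 0, -0.125, 0],
  [255, 0, 0, -0.145, 0],
])

```text
t: 26.43
ee_pos: [414.8, -288.9, 167.0]
orientation: [1.698, 2.638, -0.0]
ft_force: [-0.3, -0.5, -1.3]
width: 53.9
```

move_arm([
  [255, 0.018, 0.025, 0, 0.05],
  [255, 0.038, 0.053, 0, 0.1],
  [255, 0.059, 0.081, 0, 0.15],
  [255, 0.08, 0.11, 0, 0.2],
  [255, 0.101, 0.139, 0, 0.25],
])

```text
t: 26.85
ee_pos: [498.5, -137.1, 163.1]
orientation: [-2.02, -2.406, 0.0]
ft_force: [0.0, 0.0, -1.3]
width: 53.5
```

```bash
python3 d.py 617.2 70.2 150 1.716
```

```text
t 26.85 pos [ 498.5 -137.1  163.1] a 1.7447 tilt 0.0003 w 53.5 F [ 0.   0.  -1.3] q6 -0.47
delta [0.1837 0.1527 0.0131] roll 0.0287 rows 5.7
```

move_arm([
  [255, 0.03, 0.025, 0, 0.028],
  [255, 0.06, 0.05, 0, 0.028],
  [255, 0.09, 0.075, 0, 0.028],
  [255, 0.12, 0.1, 0, 0.028],
  [255, 0.145, 0.12, 0, 0.028],
])

```text
t: 27.27
ee_pos: [591.7, 27.8, 162.9]
orientation: [-2.049, -2.381, -0.0]
ft_force: [0.4, -0.2, -1.1]
width: 54.0
```

move_arm([
  [255, 0.02, 0.017, 0, 0],
  [255, 0.034, 0.029, 0.005, 0],
  [255, 0.0375, 0.0317, 0.02, 0],
  [255, 0.0375, 0.0317, 0.035, 0],
  [255, 0.0375, 0.0317, 0.045, 0],
])

```text
t: 27.68
ee_pos: [614.9, 66.4, 115.3]
orientation: [-2.048, -2.379, 0.004]
ft_force: [-0.3, 0.2, -1.8]
width: 53.9
```

move_arm([
  [255, 0, 0, 0, 0],
  [255, 0, 0, 0, 0],
  [255, 0, 0, 0, 0],
  [255, 0, 0, 0, 0],
  [255, 0, 0, 0, 0],
])

```text
t: 28.1
ee_pos: [617.1, 66.7, 119.0]
orientation: [2.05, 2.379, 0.002]
ft_force: [0.4, 0.9, -0.6]
width: 53.9
```

```bash
python3 d.py 617.2 70.2 103 1.716; python3 g.py 8
```

```text
t 28.10 pos [617.1  66.7 119. ] a 1.7192 tilt 0.0014 w 53.9 F [ 0.4  0.9 -0.6] q6 -0.06
delta [0.0035 0.0006 0.016 ] roll 0.0032 rows 0.4
```

View pics/g8scene.png

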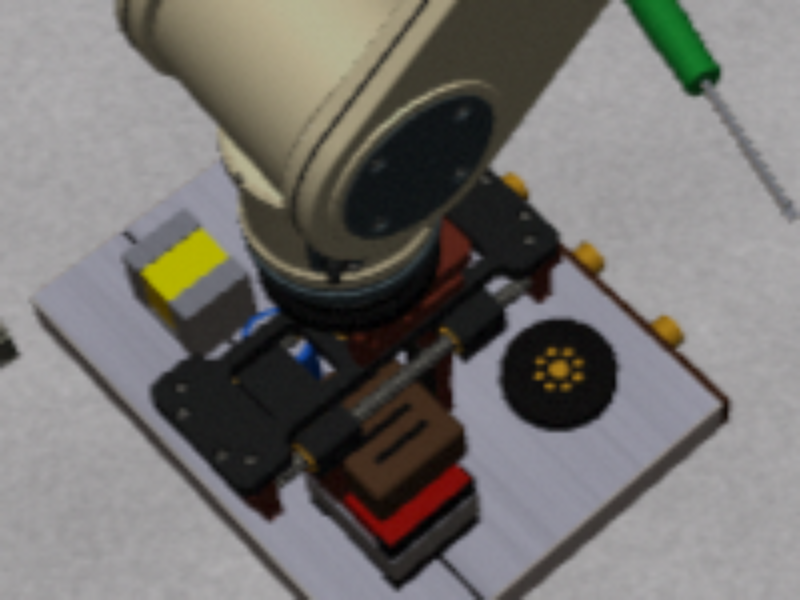

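The cover hovers over the red top at (405,440) in the crop, already square to it. I'll centre it and lower it.

move_arm([
  [255, 0.0035, 0.0006, 0.006, 0.003],
  [255, 0.0035, 0.0006, 0.012, 0.003],
  [255, 0.0035, 0.0006, 0.015, 0.003],
  [255, 0.0035, 0.0006, 0.015, 0.003],
  [255, 0.0035, 0.0006, 0.015, 0.003],
])

```text
t: 28.62
ee_pos: [616.4, 70.7, 102.6]
orientation: [-2.053, -2.377, 0.001]
ft_force: [0.3, -0.2, -1.7]
width: 54.0
```

move_arm([
  [255, 0, 0, 0, 0],
  [255, 0, 0, 0, 0],
  [255, 0, 0, 0, 0],
  [255, 0, 0, 0, 0],
  [255, 0, 0, 0, 0],
])

```text
t: 29.03
ee_pos: [616.9, 70.6, 103.3]
orientation: [2.053, 2.377, 0.0]
ft_force: [-0.4, 0.3, -2.3]
width: 54.0
```

```bash
python3 d.py 617.2 70.2 98.2 1.715; python3 g.py 9
```

```text
t 29.03 pos [616.9  70.6 103.3] a 1.7167 tilt 0.0003 w 54.0 F [-0.4  0.3 -2.3] q6 -0.05
delta [-0.0004  0.0003  0.0051] roll 0.0017 rows 0.1
```

View pics/g9scene.png

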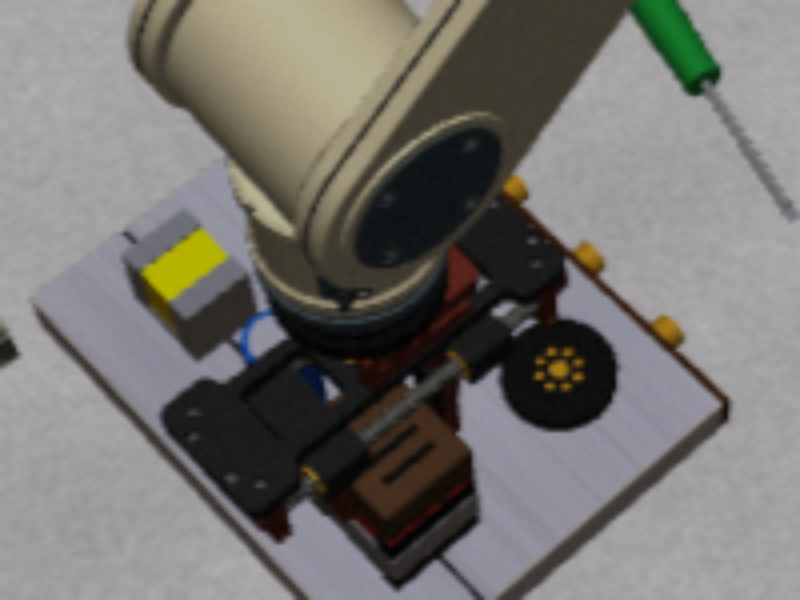

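move_arm([
  [255, -0.0003, 0.0003, 0.002, 0.0017],
  [255, -0.0003, 0.0003, 0.004, 0.0017],
  [255, -0.0003, 0.0003, 0.005, 0.0017],
  [255, -0.0003, 0.0003, 0.005, 0.0017],
  [255, -0.0003, 0.0003, 0.005, 0.0017],
])

```text
t: 29.55
ee_pos: [617.1, 70.3, 98.3]
orientation: [-2.056, -2.376, 0.0]
ft_force: [-1.2, -0.6, 1.1]
width: 54.3
```

```bash
python3 d.py 617.2 70.2 98.2 1.715
```

```text
t 29.55 pos [617.1  70.3  98.3] a 1.7151 tilt 0.0000 w 54.3 F [-1.2 -0.6  1.1] q6 -0.05
delta [-0.0001  0.0001  0.0001] roll 0.0001 rows 0.0
```

Contact (force +1.1 N). I'll release and rise straight up.

move_arm([
  [0, 0, 0, 0, 0],
  [0, 0, 0, 0, 0],
  [0, 0, 0, 0, 0],
  [0, 0, 0, 0, 0],
  [0, 0, 0, -0.01, 0],
])

```text
t: 29.97
ee_pos: [615.8, 70.2, 106.8]
orientation: [-2.054, -2.374, 0.004]
ft_force: [-0.4, 0.1, 0.4]
width: 83.5
```

move_arm([
  [0, 0, 0, -0.015, 0],
  [0, 0, 0, -0.04, 0],
  [0, 0, 0, -0.075, 0],
  [0, 0, 0, -0.09, 0],
])

```text
t: 30.3
ee_pos: [618.8, 70.5, 202.7]
orientation: [2.053, 2.373, 0.005]
ft_force: [0.1, 0.6, 0.5]
width: 87.7
```

```bash
python3 d.py 487.5 444.2 200 1.716
```

```text
t 30.30 pos [618.8  70.5 202.7] a 1.7151 tilt 0.0048 w 87.7 F [0.1 0.6 0.5] q6 -0.05
delta [ 0.3887 -0.0762  0.0023] roll -0.0009 rows 9.5
```

move_arm([
  [0, 0.039, -0.008, 0, 0],
  [0, 0.079, -0.0155, 0, 0],
  [0, 0.119, -0.0235, 0, 0],
  [0, 0.159, -0.031, 0, 0],
  [0, 0.199, -0.039, 0, 0],
])

```text
t: 30.72
ee_pos: [549.3, 263.2, 199.3]
orientation: [2.056, 2.375, 0.002]
ft_force: [0.3, 0.1, -0.3]
width: 87.7
```

```bash
python3 g.py 10; python3 d.py 487.5 444.2 150 1.716; python3 - <<'E'
from h import *
for n in CAL:
    b=pick(n,'tube_center',(488,444,43))
    if b: r=fit('tube_center',{n:b[1]},(488,444,0),0,False); print(n,r.x.round(2),round(r.fun,3))
    print([(round(d['conf'],2),d['location'].round(1) if hasattr(d['location'],'round') else d['location']) for d in place_of(n,'tube_center')])
    b=pick(n,'cover_center',(618,69,94))
    if b: r=fit('cover_center',{n:b[1]},(618,69,.145),80,'loc'); v=r.x/[1,1,30]; print(n,'cover',v.round(3),round(r.fun,3),rel(n,v,'b'))
    b=pick(n,'spare_tube_center',(477,-433,43))
    if b: r=fit('tube_center',{n:b[1]},(477,-433,0),0,False); print(n,'spare',r.x.round(2),round(r.fun,3))
E
```

```text
t 30.82 pos [548.1 266.5 199.2] a 1.7203 tilt 0.0017 w 87.5 F [ 0.4 -0.9 -0.1] q6 0.28
delta [ 0.1847 -0.0335  0.0494] roll 0.0043 rows 4.7
scene [487.   441.32] 0.122
[(0.72, [484.8, 445.4, 43.2])]
scene spare [ 476.66 -435.21] 0.146
[(0.53, [631.2, -5.9, 63.3])]
top cover [6.20072e+02 6.96350e+01 1.20000e-01] 0.05 off line x 1.40, off socket y -1.68, yaw err -0.025
top spare [ 476.75 -432.29] 0.063
```

View pics/g10scene.png

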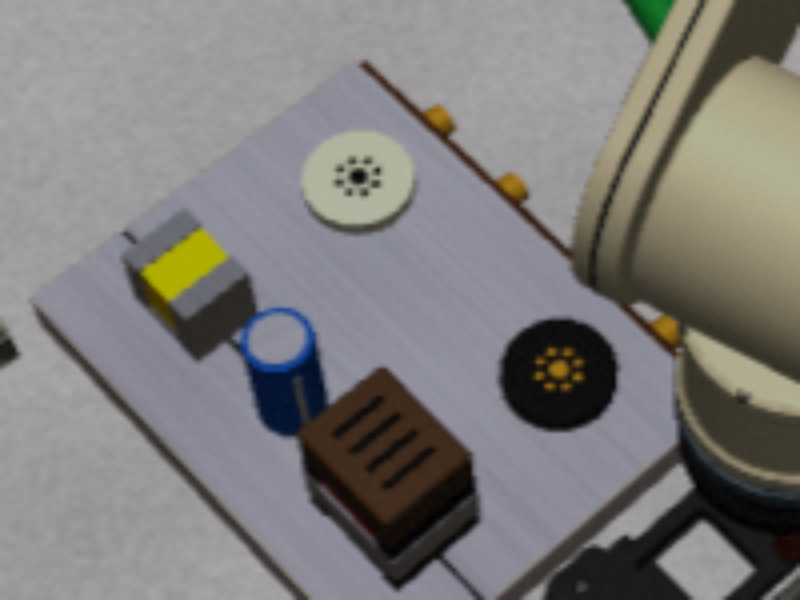

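View pics/top10.png

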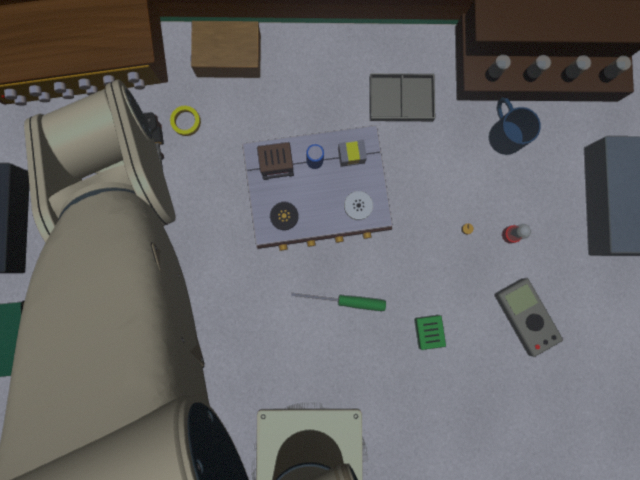

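The cover sits square on the transformer (scene crop (385,450)), and the spare tube stands undisturbed at (516,233) in the top view. Now the tube.

move_arm([
  [0, 0.039, -0.007, 0, 0.004],
  [0, 0.078, -0.014, 0, 0.004],
  [0, 0.118, -0.021, 0, 0.004],
  [0, 0.155, -0.028, 0, 0.004],
  [0, 0.1847, -0.0335, 0.01, 0.004],
])

```text
t: 31.63
ee_pos: [490.8, 442.1, 190.0]
orientation: [2.061, 2.371, 0.006]
ft_force: [0.3, -0.6, -0.5]
width: 88.0
```

move_arm([
  [0, 0, 0, 0.02, 0],
  [0, 0, 0, 0.035, 0],
  [0, 0, 0, 0.035, 0],
  [0, 0, 0, 0.035, 0],
  [0, 0, 0, 0.035, 0],
])

```text
t: 32.05
ee_pos: [491.1, 439.2, 153.9]
orientation: [2.062, 2.37, 0.001]
ft_force: [0.7, 1.2, 0.1]
width: 87.8
```

```bash
python3 - <<'E'
from h import *
im=get_image('scene'); cv2.imwrite('pics/s11.png',cv2.resize(im[330:480,340:540],None,fx=4,fy=4))
print(proj('scene',[487.5,444,50]))
E
python3 d.py 487.5 444 45 1.716
```

```text
[[435.79391815 436.51774345]]
t 32.10 pos [491.2 439.4 154.3] a 1.7098 tilt 0.0016 w 87.8 F [ 0.8 -0.4  0.3] q6 0.57
delta [ 0.005  -0.0032  0.1093] roll -0.0062 rows 2.6
```

View pics/s11.png

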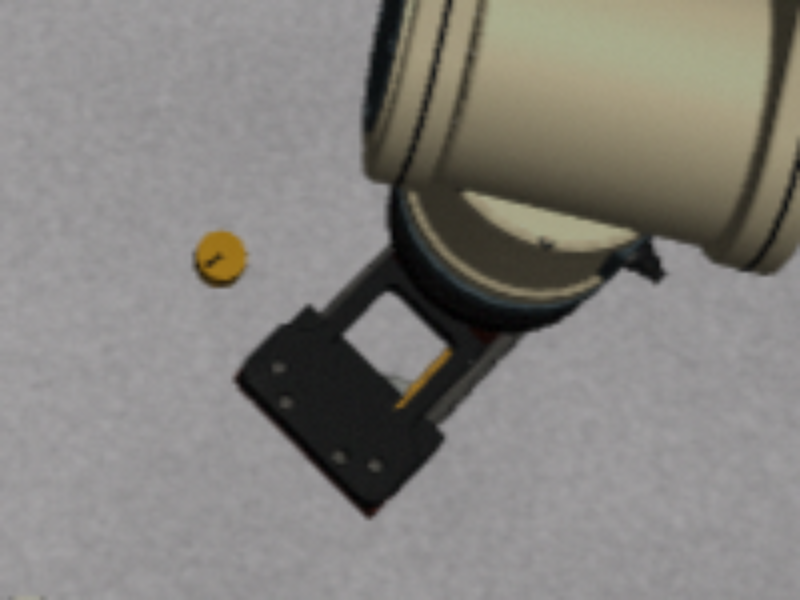

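The gripper hides the tube here, with only a bit of glass showing at (400,378) in the crop. I'll correct the position and go down in two steps.

move_arm([
  [0, 0.005, -0.003, 0.01, -0.006],
  [0, 0.005, -0.003, 0.035, -0.006],
  [0, 0.005, -0.003, 0.04, -0.006],
  [0, 0.005, -0.003, 0.04, -0.006],
  [0, 0.005, -0.003, 0.04, -0.006],
])

```text
t: 32.52
ee_pos: [486.5, 444.1, 113.3]
orientation: [-2.053, -2.378, 0.001]
ft_force: [0.2, 0.9, 0.5]
width: 87.9
```

move_arm([
  [0, 0, 0, 0, 0],
  [0, 0, 0, 0, 0],
  [0, 0, 0, 0, 0],
  [0, 0, 0, 0, 0],
])

```text
t: 32.85
ee_pos: [486.8, 444.4, 113.9]
orientation: [2.053, 2.378, 0.002]
ft_force: [-0.4, 0.1, -0.3]
width: 88.0
```

```bash
python3 d.py 487.5 444 44 1.716
```

```text
t 32.85 pos [486.8 444.4 113.9] a 1.7171 tilt 0.0011 w 88.0 F [-0.4  0.1 -0.3] q6 0.58
delta [-0.0006  0.0006  0.0699] roll 0.0011 rows 1.7
```

move_arm([
  [0, 0, 0, 0.015, 0],
  [0, 0, 0, 0.03, 0],
  [0, 0, 0, 0.045, 0],
  [0, 0, 0, 0.06, 0],
  [0, 0, 0, 0.069, 0],
])

```text
t: 33.27
ee_pos: [485.5, 443.3, 41.4]
orientation: [-2.053, -2.378, 0.005]
ft_force: [0.5, 0.1, 0.2]
width: 87.6
```

move_arm([
  [0, 0, 0, 0, 0],
  [0, 0, 0, 0, 0],
  [0, 0, 0, 0, 0],
  [0, 0, 0, 0, 0],
  [0, 0, 0, 0, 0],
])

```text
t: 33.68
ee_pos: [487.0, 444.6, 45.1]
orientation: [2.053, 2.378, 0.002]
ft_force: [-0.1, -0.2, 0.3]
width: 87.9
```

```bash
python3 d.py 487.5 444 44 1.716
```

```text
t 33.68 pos [487.  444.6  45.1] a 1.7171 tilt 0.0015 w 87.9 F [-0.1 -0.2  0.3] q6 0.58
delta [-0.0007  0.0004  0.0011] roll 0.0011 rows 0.0
```

move_arm([
  [255, -0.0005, 0, 0, 0],
  [255, -0.0005, 0, 0, 0],
  [255, -0.0005, 0, 0, 0],
  [255, -0.0005, 0, 0, 0],
  [255, -0.0005, 0, 0, 0],
])

```text
t: 34.1
ee_pos: [486.6, 443.7, 44.3]
orientation: [2.053, 2.378, 0.0]
ft_force: [-0.6, -1.0, -0.6]
width: 57.6
```

move_arm([
  [255, 0, 0, 0, 0],
  [255, 0, 0, 0, 0],
  [255, 0, 0, 0, 0],
  [255, 0, 0, 0, 0],
  [255, 0, 0, 0, 0],
])

```text
t: 34.52
ee_pos: [486.6, 443.7, 44.1]
orientation: [2.053, 2.378, -0.0]
ft_force: [-0.3, 1.2, 0.1]
width: 30.5
```

move_arm([
  [255, 0, 0, 0, 0],
  [255, 0, 0, 0, 0],
])

```text
t: 34.68
ee_pos: [486.6, 443.6, 44.1]
orientation: [-2.053, -2.378, 0.0]
ft_force: [0.1, 0.6, -0.6]
width: 30.1
```

```bash
python3 d.py 532.8 -100.2 170 1.716
```

```text
t 34.68 pos [486.6 443.6  44.1] a 1.7171 tilt 0.0001 w 30.1 F [ 0.1  0.6 -0.6] q6 0.57
delta [-0.5448 -0.0336 -0.1258] roll 0.0011 rows 13.4
```

move_arm([
  [255, 0, 0, -0.015, 0],
  [255, 0, 0, -0.04, 0],
  [255, 0, 0, -0.075, 0],
  [255, 0, 0, -0.11, 0],
  [255, 0, 0, -0.126, 0],
])

```text
t: 35.1
ee_pos: [488.1, 445.0, 175.9]
orientation: [2.053, 2.377, 0.01]
ft_force: [0.7, 1.7, 0.3]
width: 30.4
```

move_arm([
  [255, -0.02, -0.001, 0, 0],
  [255, -0.055, -0.003, 0, 0],
  [255, -0.09, -0.005, 0, 0],
  [255, -0.125, -0.007, 0, 0],
  [255, -0.16, -0.009, 0, 0],
])

```text
t: 35.52
ee_pos: [500.8, 282.8, 171.4]
orientation: [2.052, 2.378, 0.001]
ft_force: [0.2, 0.4, -1.2]
width: 30.2
```

move_arm([
  [255, -0.035, -0.002, 0, 0],
  [255, -0.07, -0.004, 0, 0],
  [255, -0.105, -0.006, 0, 0],
  [255, -0.14, -0.008, 0, 0],
  [255, -0.175, -0.01, 0, 0],
])

```text
t: 35.93
ee_pos: [516.6, 107.9, 171.4]
orientation: [2.052, 2.378, 0.001]
ft_force: [1.6, -0.8, -0.7]
width: 30.6
```

```bash
python3 d.py 532.4 -100 170 1.716; python3 - <<'E'
from h import *
im=get_image('scene'); cv2.imwrite('pics/s12.png',im)
E
```

```text
t 35.93 pos [516.6 107.9 171.4] a 1.7173 tilt 0.0011 w 30.6 F [ 1.6 -0.8 -0.7] q6 0.04
delta [-0.208  -0.0147  0.0013] roll 0.0013 rows 5.0
```

View pics/s12.png

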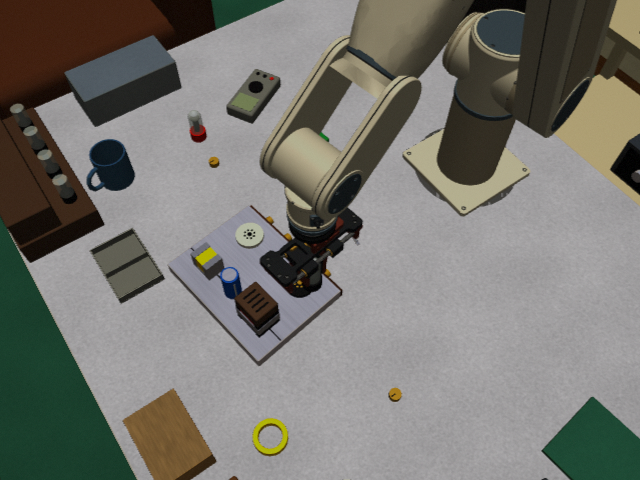

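The tube's old spot near (433,438) is empty, so it is held, and the parts on the chassis are undisturbed. I'll go on to the white socket.

move_arm([
  [255, -0.035, -0.0025, 0, 0.001],
  [255, -0.07, -0.005, 0, 0.001],
  [255, -0.105, -0.0075, 0, 0.001],
  [255, -0.14, -0.01, 0, 0.001],
  [255, -0.17, -0.012, 0, 0.001],
])

```text
t: 36.4
ee_pos: [529.6, -62.5, 171.4]
orientation: [2.054, 2.376, 0.001]
ft_force: [0.8, 0.4, -0.9]
width: 30.4
```

move_arm([
  [255, -0.02, -0.0015, 0, 0],
  [255, -0.034, -0.0025, 0, 0],
  [255, -0.038, -0.003, 0.015, 0],
  [255, -0.038, -0.003, 0.035, 0],
  [255, -0.038, -0.003, 0.055, 0],
])

```text
t: 36.82
ee_pos: [532.8, -99.3, 116.1]
orientation: [2.054, 2.374, 0.002]
ft_force: [-0.3, -0.4, -0.7]
width: 30.3
```

move_arm([
  [255, 0, 0, 0.01, 0],
  [255, 0, 0, 0.015, 0],
  [255, 0, 0, 0.015, 0],
  [255, 0, 0, 0.015, 0],
  [255, 0, 0, 0.015, 0],
])

```text
t: 37.23
ee_pos: [532.8, -98.5, 101.2]
orientation: [2.053, 2.376, 0.001]
ft_force: [-0.7, -0.8, -0.5]
width: 30.1
```

move_arm([
  [255, 0, 0, 0, 0],
  [255, 0, 0, 0, 0],
  [255, 0, 0, 0, 0],
  [255, 0, 0, 0, 0],
])

```text
t: 37.57
ee_pos: [532.3, -98.5, 100.5]
orientation: [2.054, 2.376, 0.0]
ft_force: [-0.6, 0.5, -0.9]
width: 30.3
```

```bash
python3 d.py 532.4 -100 87 1.716; python3 g.py 13;  python3 - <<'E'
from h import *
print([(round(d['conf'],2),np.round(d['location'],1)) for d in place_of('scene','tube_center')])
b=pick('scene','tube_center',(534,-101,93)); print(b and (b[0],b[1].sum()))
E
```

```text
t 37.57 pos [532.3 -98.5 100.5] a 1.7161 tilt 0.0006 w 30.3 F [-0.6  0.5 -0.9] q6 -0.35
delta [-0.0015 -0.0001  0.0135] roll 0.0001 rows 0.3
[(0.8, array([531. , -98.4,  98.8]))]
(0.69, np.int64(289))
```

View pics/g13scene.png

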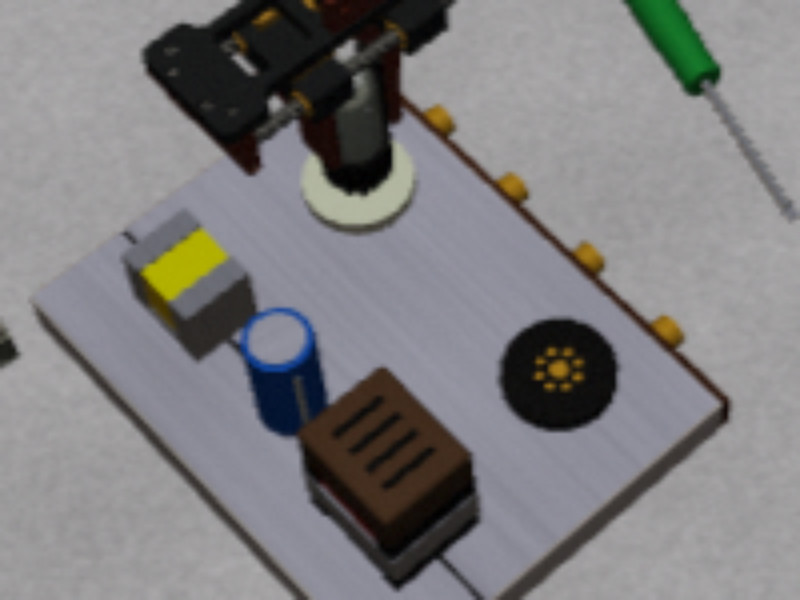

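The tube hangs upright over the white socket, with its base at (358,165) in the crop and the socket centred at (358,178). I'll lower it to just above the socket and check.

move_arm([
  [255, -0.0015, 0, 0.005, 0],
  [255, -0.0015, 0, 0.01, 0],
  [255, -0.0015, 0, 0.0135, 0],
  [255, -0.0015, 0, 0.0135, 0],
  [255, -0.0015, 0, 0.0135, 0],
])

```text
t: 38.18
ee_pos: [531.9, -99.9, 86.1]
orientation: [-2.054, -2.376, 0.001]
ft_force: [0.5, 0.2, -0.2]
width: 30.1
```

move_arm([
  [255, 0, 0, 0, 0],
  [255, 0, 0, 0, 0],
  [255, 0, 0, 0, 0],
  [255, 0, 0, 0, 0],
])

```text
t: 38.52
ee_pos: [532.4, -100.0, 86.9]
orientation: [2.054, 2.377, 0.0]
ft_force: [-0.1, 0.7, -0.1]
width: 30.5
```

```bash
python3 d.py 532.4 -100 84.1 1.716; python3 - <<'E'
from h import *
im=get_image('scene'); x0,y0=220,200; S=8
A=np.float32([[S,0,-x0*S+S/2-.5],[0,S,-y0*S+S/2-.5]]); o=cv2.warpAffine(im,A,(480,480),flags=cv2.INTER_CUBIC)
t=np.linspace(0,2*np.pi,60)
def ring(c,r,z,col):
    p=proj('scene',np.c_[c[0]+r*np.cos(t),c[1]+r*np.sin(t),0*t+z]); q=(p-[x0,y0])*S+S/2; cv2.polylines(o,[np.int32(q)],True,col,1)
c=(533.2,-102.3)
ring(c,30,40,(0,0,255)); ring(c,19,43.,(0,255,0)); ring(c,19,67.,(0,255,255))
cv2.imwrite('pics/s14.png',o)
E
```

```text
t 38.52 pos [ 532.4 -100.    86.9] a 1.7161 tilt 0.0003 w 30.5 F [-0.1  0.7 -0.1] q6 -0.35
delta [-0.     -0.      0.0028] roll 0.0001 rows 0.1
```

View pics/s14.png

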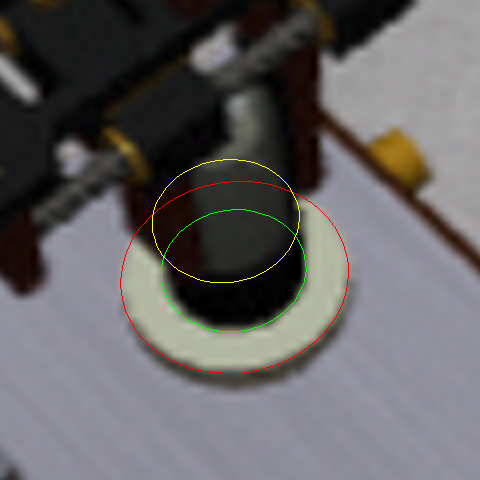

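The tube's base (bottom edge about (232,330)) matches the predicted centred ring within about 1 mm. I'll set it down.

move_arm([
  [255, 0, 0, 0.001, 0],
  [255, 0, 0, 0.002, 0],
  [255, 0, 0, 0.0028, 0],
  [255, 0, 0, 0.0028, 0],
  [255, 0, 0, 0.0028, 0],
])

```text
t: 38.98
ee_pos: [532.3, -100.0, 84.1]
orientation: [2.054, 2.377, 0.0]
ft_force: [0.1, 0.5, 2.9]
width: 30.2
```

move_arm([
  [0, 0, 0, 0, 0],
  [0, 0, 0, 0, 0],
  [0, 0, 0, 0, 0],
  [0, 0, 0, 0, 0],
  [0, 0, 0, 0, 0],
])

```text
t: 39.4
ee_pos: [532.3, -100.0, 83.8]
orientation: [-2.054, -2.377, 0.0]
ft_force: [0.4, 0.7, -0.8]
width: 60.3
```

move_arm([
  [0, 0, 0, 0, 0],
  [0, 0, 0, -0.01, 0],
  [0, 0, 0, -0.03, 0],
  [0, 0, 0, -0.055, 0],
  [0, 0, 0, -0.08, 0],
])

```text
t: 39.82
ee_pos: [531.8, -99.9, 165.0]
orientation: [-2.054, -2.376, 0.001]
ft_force: [0.8, 0.4, 0.0]
width: 87.3
```

move_arm([
  [0, 0, 0, -0.03, 0],
  [0, 0, 0, -0.06, 0],
  [0, 0, 0, -0.06, 0],
])

```text
t: 40.07
ee_pos: [535.4, -100.6, 230.3]
orientation: [2.049, 2.37, 0.008]
ft_force: [1.1, -0.2, -0.1]
width: 87.6
```

```bash
python3 d.py 420 60 224 1.716; python3 g.py 15
```

```text
t 40.07 pos [ 535.4 -100.6  230.3] a 1.7161 tilt 0.0099 w 87.6 F [ 1.1 -0.2 -0.1] q6 -0.35
delta [ 0.1756 -0.091   0.0049] roll 0.0001 rows 4.7
```

View pics/g15scene.png

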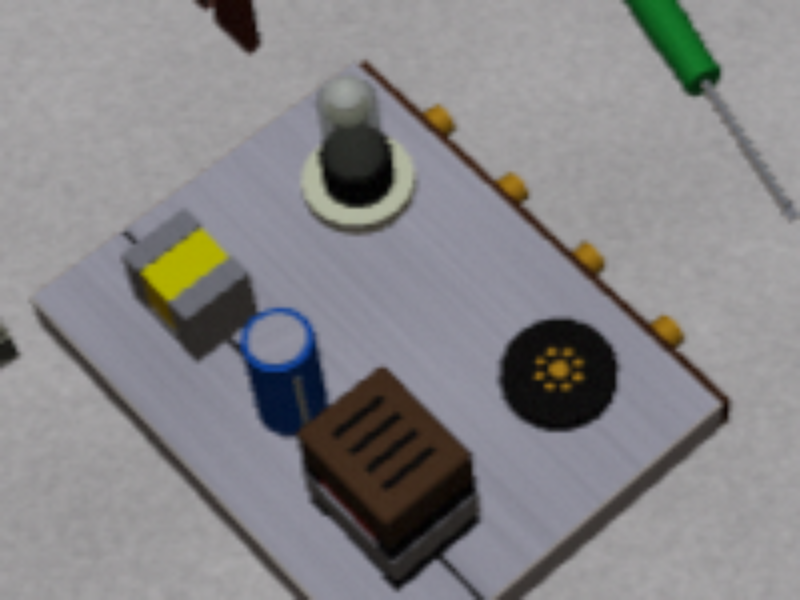

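The tube stands upright in the middle of the white socket (base at (356,170) in the crop) and nothing else has shifted. I'll move the arm off to the left for a clear top view.

```bash
python3 d.py 440 260 230 1.716
```

```text
t 40.17 pos [ 533.  -100.1  225.7] a 1.7161 tilt 0.0035 w 87.8 F [-0.6  0.5 -0.2] q6 -0.35
delta [ 0.3698 -0.0399 -0.0049] roll 0.0001 rows 8.9
```

move_arm([
  [0, 0.03, -0.004, 0, 0],
  [0, 0.065, -0.009, 0, 0],
  [0, 0.1, -0.014, 0, 0],
  [0, 0.135, -0.019, 0, 0],
  [0, 0.17, -0.024, 0, 0],
])

```text
t: 40.58
ee_pos: [482.1, 65.9, 222.6]
orientation: [-2.054, -2.375, 0.003]
ft_force: [0.4, -0.1, -0.0]
width: 87.7
```

move_arm([
  [0, 0.035, -0.005, 0, 0],
  [0, 0.07, -0.01, 0, 0],
  [0, 0.105, -0.015, 0, 0],
  [0, 0.14, -0.02, 0, 0],
  [0, 0.175, -0.024, 0, 0],
])

```text
t: 41.0
ee_pos: [433.0, 235.5, 222.6]
orientation: [-2.054, -2.376, 0.004]
ft_force: [1.0, -0.8, -0.1]
width: 87.4
```

move_arm([
  [0, 0.02, 0, 0, 0],
  [0, 0.03, 0, 0, 0],
  [0, 0.03, 0, 0, 0],
])

```text
t: 41.25
ee_pos: [429.6, 265.3, 222.9]
orientation: [-2.051, -2.379, 0.003]
ft_force: [0.5, -0.2, 0.5]
width: 87.8
```

```bash
python3 d.py; python3 g.py 16; python3 - <<'E'
from h import *
def show(n,k,mk,near,x0,z,so,yaw):
    b=pick(n,k,near)
    if not b: print(n,k,'none'); return
    r=fit(mk,{n:b[1]},x0,z,'loc' if yaw else False); v=r.x/[1,1,30] if yaw else np.array([*r.x,YAW])
    print(n,k,v.round(3),round(r.fun,3), rel(n,v,so) if so else '')
for n in CAL:
    show(n,'cover_center','cover_center',(618,69,94),(618,69,.145),80,'b',1)
    show(n,'choke_center','choke_center',(640,-87,52),(640,-87,.145),30,'w',1)
    show(n,'capacitor_center','capacitor_center',(629,-9,65),(629,-9,0),30,'w',0)
    show(n,'tube_center','tube_center',(533.8,-101.5,83),(533.8,-101.5,0),40,'w',0)
    show(n,'spare_tube_center','tube_center',(477,-433,43),(477,-433,0),0,None,0)
E
```

```text
t 41.25 pos [429.6 265.3 222.9] a 1.7187 tilt 0.0018 w 87.8 F [ 0.5 -0.2  0.5] q6 0.38
scene cover_center none
scene choke_center [ 6.39652e+02 -8.89650e+01  1.42000e-01] 0.092 off line x 0.16, off socket y -1.88, yaw err -0.003
scene capacitor_center [ 6.28715e+02 -1.11650e+01  1.45000e-01] 0.075 off line x 0.58, off socket y 76.69, yaw err 0.000
scene tube_center [ 5.32924e+02 -1.01108e+02  1.45000e-01] 0.117 off line x -107.21, off socket y 1.53, yaw err 0.000
scene spare_tube_center [ 4.76778e+02 -4.35034e+02  1.45000e-01] 0.1 
top cover_center [6.19752e+02 7.04640e+01 1.28000e-01] 0.078 off line x 1.20, off socket y -0.81, yaw err -0.017
top choke_center [ 6.42031e+02 -8.61650e+01  1.19000e-01] 0.082 off line x 0.62, off socket y -1.68, yaw err -0.026
top capacitor_center [ 6.31176e+02 -8.94600e+00  1.45000e-01] 0.052 off line x 1.03, off socket y 76.30, yaw err 0.000
top tube_center [ 5.34754e+02 -9.92610e+01  1.45000e-01] 0.055 off line x -107.43, off socket y 0.86, yaw err 0.000
top spare_tube_center [ 4.77012e+02 -4.31382e+02  1.45000e-01] 0.212
```

View pics/scene16.png

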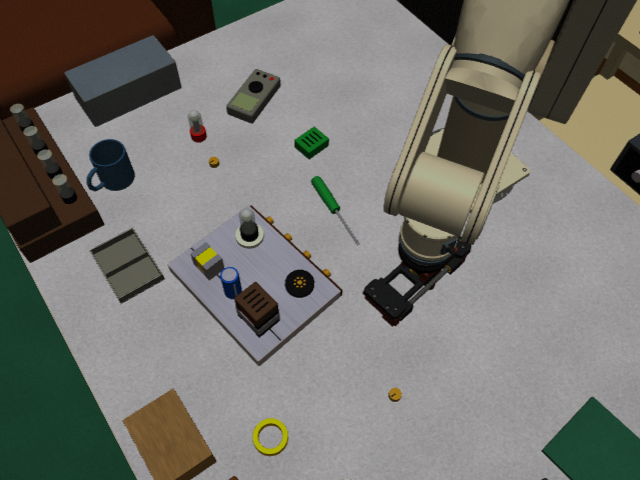

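View pics/g16top.png

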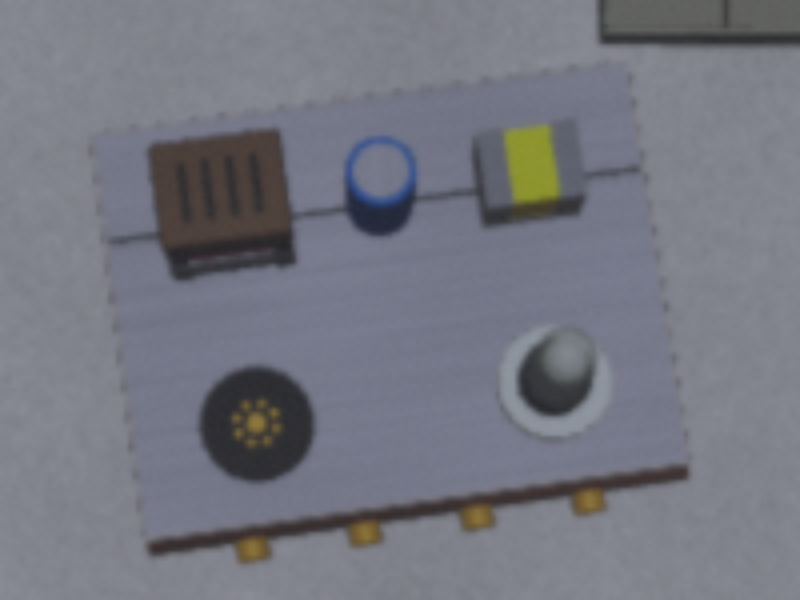

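Both views show all five parts upright and in place, within about 2 mm. The spare tube and green look-alike are unmoved, and the gripper is open and clear. I'll let the arm settle and hand in.

move_arm([
  [0, 0, 0, 0, 0],
  [0, 0, 0, 0, 0],
  [0, 0, 0, 0, 0],
  [0, 0, 0, 0, 0],
  [0, 0, 0, 0, 0],
])

```text
t: 42.27
ee_pos: [430.5, 264.2, 223.9]
orientation: [-2.054, -2.377, -0.0]
ft_force: [-0.4, -0.3, -0.5]
width: 87.8
```

```bash
python3 -c "
from workcell import *; print(close_job())"
```

```text
the job is handed in; nothing more can be done
None
```

All five parts are on the chassis, placed in the order asked, and the job was handed in at about 42 s. The gripper was open and clear of everything, and each part was set down by light contact before I let go.

Offsets from the ideal spots, by silhouette fits in the two cameras (which disagree by 2–3 mm in absolute position, so I compared within each camera):

| Part | Last check |
|---|---|
| Transformer | off the line by 1.5 mm (scene) or 0.2 mm (top); within 1.3 mm of straight behind the black socket (checked before the cover went on) |
| Choke | within 0.6 mm of the line; about 1.8 mm to the right of straight behind the white socket |
| Capacitor | within about 1 mm of the line and of half-way |
| Cover | about 1.2 mm off the line in the top view; looks square in both pictures |
| Tube | upright and centred within about 1.5 mm on the white socket |

- **Left alone:** the spare tube and the green look-alike show no movement.
- **Checks that failed:** the network did not find the cover in the last scene picture, so its measured position comes from the top camera only. The last top-view fits put the choke and cover 0.02–0.03 rad off square. The scene fit for the choke and the jaw alignment when I set them down put both nearly square, so I trust those more.

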